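Weigh out a batch of turned spindles

TASK

Finish the batch and put it on the scale: lower the two bright steel spindles from the sloping rack into the wire basket without dropping them, leaving the brass ones where they stand. Then lift the basket by its blue bail, hang the bail's centre kink on the spring balance's hook and let the weight down slowly, so that the hook is not jerked and the pointer comes to rest, and leave the basket hanging free to be read. Do not tip the basket or disturb the other things on the bench.

Things in the scene. Friction and masses are not known exactly. Their poses are not given: they have to be found in the camera images.
- basket: Wire basket, solid floor: 140 (x) by 180 (y) by 55 mm high, walls 4, floor 3 mm, 0.24 to 0.375 kg; on the bench. Origin: centre of underside; x to the robot's left (+y) within 0.3 rad. Rigid blue bail of 10 mm round bar in the plane x=0: from y=-88 and +88 at the rim it slopes in and up to a level top, bar centre 150 mm high, y=-52 to 52; mid-top (y within 14) is kinked up to 159 mm. It bars the way from above
- bail_mid (a point): Centre of the bail's bar at the top of its kink, (0, 0, 159 mm) in the basket's frame: this goes in the hook. Axes as the basket's, the bar along y
- bail_grip (a point): Centre of the bar of the bail's level top on the -y side, (0, -32, 150 mm) in the basket's frame; bar 10 mm thick along y, straight for 18 mm either way: one of the two places to grip beside the kink
- bail_grip2 (a point): The same on the +y side, (0, +32, 150 mm) in the basket's frame
- spindle_a: Bright steel spindle, 0.075 kg: hexagon head 22 mm across flats, 38 long; below it a round shank 12 mm thick, 38 long. Origin at the shoulder between them; z from shank to head. Stands in a hole of the rack, shoulder on the plate, head up, two flats facing along the row; leans 30 degrees to the robot's left. Draw it 38 mm along its axis. To go in the basket
- spindle_b: Bright steel spindle, 0.075 kg: hexagon head 22 mm across flats, 38 long; below it a round shank 12 mm thick, 38 long. Origin at the shoulder between them; z from shank to head. Stands in a hole of the rack, shoulder on the plate, head up, two flats facing along the row; leans 30 degrees to the robot's left. Draw it 38 mm along its axis. To go in the basket
- spindle_c: Bright steel spindle, 0.075 kg: hexagon head 22 mm across flats, 38 long; below it a round shank 12 mm thick, 38 long. Origin at the shoulder between them; z from shank to head. Already lying in the basket, in its +x half, and stays in it
- spindle_d: Bright steel spindle, 0.075 kg: hexagon head 22 mm across flats, 38 long; below it a round shank 12 mm thick, 38 long. Origin at the shoulder between them; z from shank to head. Already lying in the basket, in its +x half, and stays in it
- brass_a: Brass spindle of the same shape, size and mass, standing in the rack in the same way; stays there
- brass_b: Brass spindle of the same shape, size and mass, standing in the rack in the same way; stays there
- rack: Fixed sloping rack: dark drilled plate 100 by 250 by 24 mm on wooden feet. Origin: on the bench under the middle of the row; y along the row, x to the robot's right (-y), within 0.55 rad. Upper face tilted 30 degrees to -x (normal -0.5, 0, 0.866), 62 mm above the bench at the row. Four 14 mm holes at y=-96, -32, 32, 96 mm hold two steel and two brass spindles in any order. Small dark spots are only marks
- scale: Fixed spring balance on a green gallows. Origin: on the bench under the hook; x to the robot's left (+y) within 0.45 rad. Post 32 mm thick, foot 130 mm, at x=170, y=-80 mm; an arm at height 740 runs from it to above the hook. A silver tube 29 mm thick hangs there on a rod, from 375 to 540 mm high. It bars holding the bail at the hook from straight above: lean the gripper back to -x (towards the robot's middle), some 45 degrees
- scale_hook (a joint): How far hook and red pointers are drawn down, m: 0 at no load (range 0 to 0.09). Spring 150 N/m with 0.3 N preload, lightly damped; the full basket draws it 33 to 42 mm (basket underside then 50 to 60 mm above the bench). Let go before the spring carries it, the basket drops and bounces; hook speed over 0.15 m/s counts as a jerk
- hook_seat (a point): Where the bar's centre rests in the hook's bend; 253 mm high at no load, moves with the hook. Axes as the scale's. Hook of 7 mm round bar in its x-z plane, open towards -x (to the robot's right), bend 28 mm wide inside (x=-14 to 14). Behind the opening the bar stands at x=17.5 mm up to 44 mm above the seat, then runs to x=0 at 64 mm above it and straight up
- hook_tip (a point): The top of the hook's free tip, 26 mm to the -x side of the seat and 24.5 mm higher: the bail's bar must pass above it, then go down behind it into the bend
- oil_bottle: Green plastic bottle, 52 mm thick, 130 mm high; bystander. Origin at its underside
- bushing: Brass ring 48 mm in diameter, 30 mm high; bystander. Origin at its underside
- wrench: Flat steel ring spanner 150 mm long, lying; bystander. Origin at its middle
- tub: White plastic tub 100 by 130 by 45 mm; bystander. Origin at its underside
Things that resemble listed ones, but are neither listed nor needed, are in the scene too. What is shaped like the spindle_a but turquoise is not meant. Of the things shaped like the basket, the bare steel one is meant.

How it is judged:
By the outcome, as a careful person would: the job done as asked, in the order asked, and still so for the second after the job is handed in, with the robot touching nothing.
It also fails if it takes over 72 s, if anything falls off the work surface, if the arm or the gripper's body presses on something with over 40 N, if the wrist force passes 120 N, or if a joint passes its speed limit or range.

ROBOT

A 6-joint arm with a two-finger parallel gripper is mounted at the origin on the work surface. World frame = base frame: x ahead of the robot, y to its left, z up, the work surface at z = 0. Lengths are in m, angles in rad, forces in N, time in s.
With the tool pointing down it reaches from about 0.375 to 0.9 m from the base axis. Payload 3.1 kg.
Tool frame: the origin (TCP) lies midway between the tips of the shut fingers; the grasp point (between the pads) lies 19 mm behind it; z points along the fingers, x is the direction in which the jaws open and shut, and the axes are right-handed (so a half turn about z gives the same grasp; the last joint's range is limited). The gripper opens to 87 mm and grips with 3 to 60 N. Pads are 19 mm wide; open, the fingers measure 117 mm over their backs; the gripper's body (75 mm by 190 mm) begins 51 mm behind the grasp point.
Start: joints at [0.991, 0.527, 1.433, -0, 1.181, -0.178], TCP at [0.244, 0.575, 0.223] pointing down, gripper open.
Joint ranges: [-3.08, 3.08], [-0.75, 2.2], [0.22, 2.44], [-1.43, 4.57], [0, 2.65], [-2.85, 2.85]. Speed limits (rad/s): [2.79, 2.79, 3.14, 3.14, 3.14, 3.14].

INTERFACE

Orientations are given as a unit quaternion [x, y, z, w].
In Python, from rig import * gives the robot as it stands.
- The arm moves only by the tool drive_tool, never from a script. Its argument "plan" is a list of rows, each an object with "offset": the shift along the tool's x, y, z in cm, a list of three; "delta_rot": the turn, a rotation vector about the tool's x, y, z in degrees, a list of three; "jaw": the finger opening in cm, from 0 to 8.7. In form: [{"offset": [dx, dy, dz], "delta_rot": [wx, wy, wz], "jaw": jaw}, ...]. A call has exactly 8 rows; each row is the pose to reach, as a shift and turn from the pose commanded when the call began, along the tool's axes at that moment; what a row does not reach only later rows make up. A row lasts 1/12 s, in which the tool goes at most 41.7 mm and 7.16 degrees, less where a joint would pass 70% of its speed; a pose out of reach is approached as far as the arm can. A call with a gripper value outside its range is refused whole. The fingers move at their own pace and stop on an object; "squeeze" is the grip in N (left out, the last holds). Time passes only in rows, so rows that repeat a pose let the fingers close, or fill a call up. It gives the time, the measured TCP pose, the force and the opening at its end, in the units of the state.
- get_obs(): the state, without advancing time (a new reading comes with each control period).
- camera(name): name is "scene" or "top"; returns the picture (384x512x3 uint8, red, green, blue); there is no depth.
- calibration(name): a dict with "K" (3x3 intrinsics, pixels), "distortion" ([k1, k2, p1, p2, k3] as OpenCV has them; the pictures are not rectified), "pose" (4x4, takes a point from camera to world coordinates). Camera axes: x right, y down, z forward; pixel columns grow to the right and rows downward; lengths in m; the calibration is good to about 2 mm. A picture is of the moment at which its call begins. calibration takes no time and is no camera call.
- hand_in(): hands the job in, once; it reports no verdict.
The state is a dict: "time": time; "q": joint angles; "joint_velocities": joint speeds; "joint_torque": joint torques, N m; "position": TCP position; "tool_rot": TCP orientation; "ft_force": force on the tool from outside, world axes, zero at the start; "moment": the same for the moment, N m; "grip_width": finger opening in m.
Only numpy, scipy, OpenCV 4.12 (cv2) and the standard library are available. Lean on these libraries where they do the work, as an engineer would, in place of code of your own. Each camera call takes 0.05 s, during which the arm holds its last target.

## Working session

There is one attempt and no reset: what is moved stays moved. The work goes in short steps, Python scripts to look and compute and a tool call to move; the robot and the scene stay as the last step left them, time stands still between calls to the robot, and variables do not carry over. Pictures are saved under pics/ and viewed, and the job is handed in when it is done.

Besides the shell and the picture viewer there is one more tool, called after "Emit:" as name(argument=value, ...) on one line, values as JSON. drive_tool: Moves the arm, as the interface text tells. Its arguments: {"type":"object","properties":{"plan":{"type":"array","items":{"type":"object","properties":{"offset":{"type":"array","items":{"type":"number"}},"delta_rot":{"type":"array","items":{"type":"number"}},"jaw":{"type":"number"}}}},"squeeze":{"type":"number"}},"required":["plan"]}

```bash
ls; mkdir -p pics; python3 - <<'E'
from rig import *
import cv2, numpy as np
print(get_obs())
for n in("scene","top"):
    im=camera(n); cv2.imwrite(f"pics/{n}0.png",im[:,:,::-1]); c=calibration(n); print(n,c)
E
```

```text
pics
{'time': 0.0, 'q': array([ 9.90465237e-01,  5.28491449e-01,  1.43389205e+00, -1.68206417e-06,
        1.18134318e+00, -1.78531038e-01]), 'joint_velocities': array([-5.08306829e-05,  9.22993056e-04,  1.14992151e-03, -1.54987395e-03,
        1.90061209e-03,  2.30808893e-03]), 'joint_torque': array([ 2.11182356e-03, -4.40043569e+01, -1.76598179e+01,  6.34609186e-02,
        5.80586703e-02, -1.72870095e-04]), 'position': array([0.24401589, 0.57462142, 0.22155933]), 'tool_rot': array([ 8.33988458e-01,  5.51780857e-01, -9.79977537e-04,  4.22084799e-04]), 'ft_force': array([ 0.85493989, -0.24039338, -0.35501004]), 'moment': array([-0.00913892,  0.03698995,  0.01271326]), 'grip_width': 0.08713546900218579}
scene {'K': array([[376.50380428,   0.        , 258.42938891],
       [  0.        , 376.50380428, 194.82339515],
       [  0.        ,   0.        ,   1.        ]]), 'distortion': array([-0.11709535,  0.        ,  0.        ,  0.        ,  0.        ]), 'pose': array([[ 0.65626189,  0.47584266, -0.58557159,  1.09822701],
       [ 0.75445209, -0.42520139,  0.50000582, -0.60357307],
       [-0.01106176, -0.76992048, -0.63804396,  0.85868528],
       [ 0.        ,  0.        ,  0.        ,  1.        ]])}
top {'K': array([[384.20460307,   0.        , 259.18167507],
       [  0.        , 384.20460307, 193.6481622 ],
       [  0.        ,   0.        ,   1.        ]]), 'distortion': array([0.00329722, 0.        , 0.        , 0.        , 0.        ]), 'pose': array([[ 0.02841565, -0.9955276 ,  0.09009636,  0.38639858],
       [-0.99959432, -0.02812561,  0.00448743, -0.0851489 ],
       [-0.00193335, -0.09018732, -0.99592294,  1.35339569],
       [ 0.        ,  0.        ,  0.        ,  1.        ]])}
```

View pics/scene0.png

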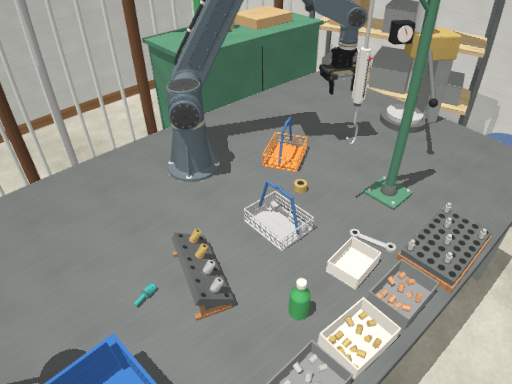

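View pics/top0.png

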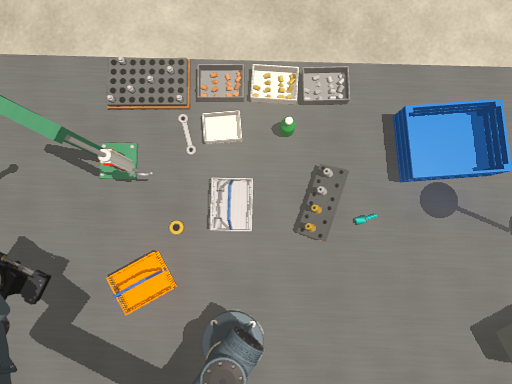

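The scene picture shows the bare-steel basket at (278,218), with an orange decoy basket at (286,150). The rack holds brass at (195,236) and (202,251) and steel at (209,267) and (217,285), with a turquoise decoy at (145,295). In the top view, steel is at (327,172) and (321,190), brass at (316,209) and (310,228), and the steel basket at (231,205). The hook is around (150,175). Next I'll look at close crops.

```bash
python3 - <<'E'
import cv2, numpy as np
t=cv2.imread("pics/top0.png"); s=cv2.imread("pics/scene0.png")
def crop(im,x0,y0,x1,y1,k,n): cv2.imwrite(n,cv2.resize(im[y0:y1,x0:x1],None,fx=k,fy=k,interpolation=cv2.INTER_CUBIC))
a=cv2.resize(t[155:245,290:355],None,fx=6,fy=6,interpolation=cv2.INTER_CUBIC)
b=cv2.resize(s[225:320,165:240],None,fx=5.6842,fy=5.6842,interpolation=cv2.INTER_CUBIC)[:540]
cv2.imwrite("pics/c1.png",np.hstack([a,b[:540,:410]]))
a=cv2.resize(t[170:240,200:262],None,fx=6,fy=6,interpolation=cv2.INTER_CUBIC)
b=cv2.resize(s[175:245,240:318],None,fx=5,fy=6,interpolation=cv2.INTER_CUBIC)
cv2.imwrite("pics/c2.png",np.hstack([a,b]))
a=cv2.resize(t[140:190,90:160],None,fx=5,fy=5,interpolation=cv2.INTER_CUBIC)
b=cv2.resize(s[40:150,335:385],None,fx=5,fy=5,interpolation=cv2.INTER_CUBIC)
o=np.zeros((550,600,3),np.uint8);o[:250,:350]=a;o[:,350:]=b
cv2.imwrite("pics/c3.png",o)
E
```

```text
(no output)
```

View pics/c1.png

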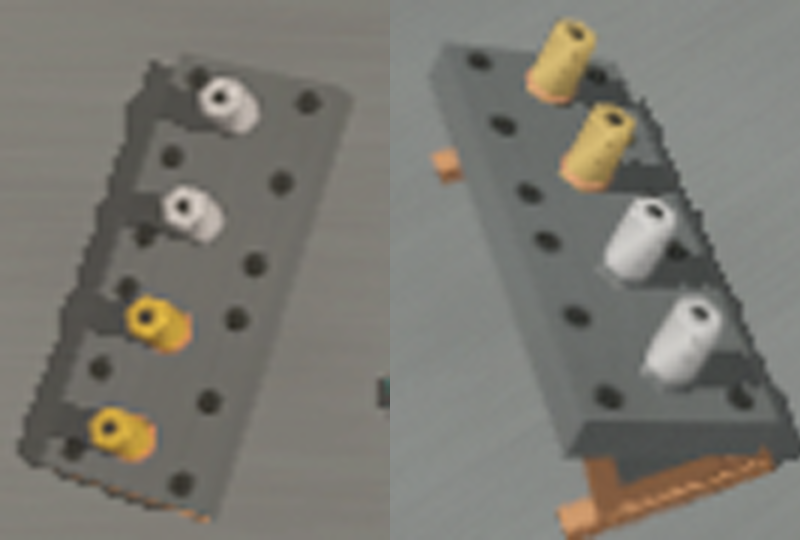

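View pics/c2.png

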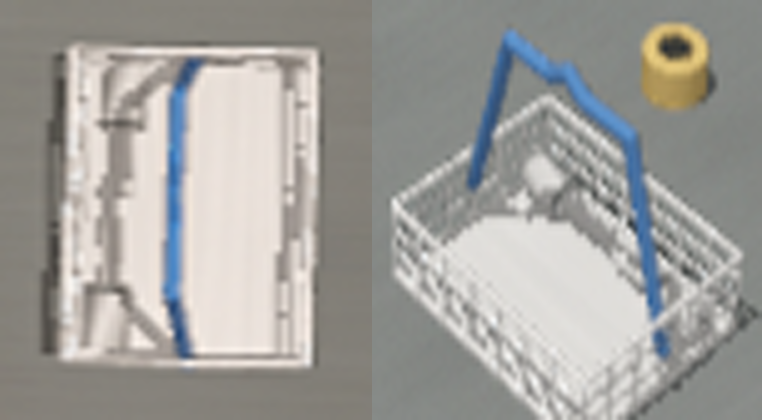

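View pics/c3.png

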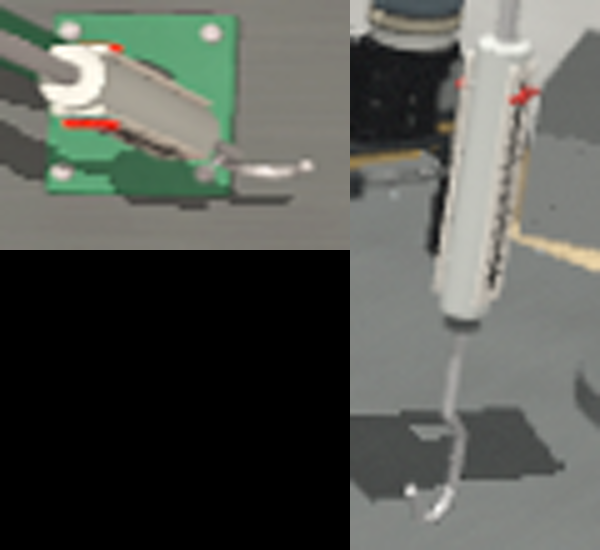

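The crops confirm the choice. In the top view the two steel heads are the white ones at (327,171) and (320.5,189.5), further from the robot than the brass. The basket's two lying spindles are in its left (+y) half. Now I'll measure.

```bash
cat > h.py <<'E'
import cv2, numpy as np
from rig import *
from scipy.spatial.transform import Rotation as R
C={n:calibration(n) for n in("scene","top")}
def ray(n,p):
    c=C[n]; u=cv2.undistortPoints(np.array([[p]],float),c["K"],c["distortion"])[0,0]
    d=c["pose"][:3,:3]@np.array([u[0],u[1],1.]); return c["pose"][:3,3],d/np.linalg.norm(d)
def onz(n,p,z):
    o,d=ray(n,p); return o+d*(z-o[2])/d[2]
def tri(pt,ps):
    (o1,d1),(o2,d2)=ray("top",pt),ray("scene",ps)
    A=np.stack([d1,-d2],1); t=np.linalg.lstsq(A,o2-o1,rcond=None)[0]
    a,b=o1+d1*t[0],o2+d2*t[1]; return (a+b)/2,np.linalg.norm(a-b)
def proj(n,P):
    c=C[n]; M=np.linalg.inv(c["pose"]); 
    return cv2.projectPoints(np.array(P,float).reshape(-1,1,3),cv2.Rodrigues(M[:3,:3])[0],M[:3,3],c["K"],c["distortion"])[0][:,0]
def fr(x,y,k,x0,y0,ky=None): return ((x+.5)/k-.5+x0,(y+.5)/(ky or k)-.5+y0)
E
python3 - <<'E'
from h import *
np.set_printoptions(precision=4,suppress=True)
T=[fr(219,97,6,290,155),fr(183,207,6,290,155),fr(146,317,6,290,155),fr(110,428,6,290,155)]
k=5.6842
S=[fr(699-390,313,k,165,225),fr(655-390,211,k,165,225),fr(614-390,119,k,165,225),fr(575-390,33,k,165,225)]
for a,b in zip(T,S): print(tri(a,b),onz("top",a,.0949),onz("scene",b,.0949))
print("rim")
for p in [(70,47),(318,50),(313,365),(63,362)]: print(onz("top",fr(*p,6,200,170),.055))
print("scene rim")
for p in [(392,205),(548,97),(741,258),(590,380)]: print(onz("scene",fr(p[0]-372,p[1],5,240,175,6),.055))
print("bail ends z .055", [onz("top",fr(*p,6,200,170),.055)[:2] for p in[(195,62),(185,352)]])
print("bail top corners .150", [onz("top",fr(*p,6,200,170),.150)[:2] for p in[(178,92),(171,292)]])
print("kink", onz("top",fr(173,195,6,200,170),.159), "scene",onz("scene",fr(567-372,70,5,240,175,6),.162))
print("sc corners",[onz("scene",fr(p[0]-372,p[1],5,240,175,6),.150)[:2] for p in [(511,36),(630,134)]])
print("hook tip",tri(fr(306,165,5,90,140),fr(411-350,491,5,335,40)))
print("foot", [onz("top",fr(*p,5,90,140),.012)[:2] for p in[(55,15),(240,15),(233,190),(47,190)]])
E
```

```text
(array([ 0.5827, -0.2985,  0.0937]), np.float64(0.00021959941503509972)) [ 0.5825 -0.2984  0.0949] [ 0.5836 -0.2989  0.0949]
(array([ 0.5215, -0.2791,  0.0937]), np.float64(0.0012263656719403)) [ 0.521  -0.2794  0.0949] [ 0.5227 -0.2791  0.0949]
(array([ 0.4605, -0.2598,  0.093 ]), np.float64(0.0011606609165314688)) [ 0.46   -0.2601  0.0949] [ 0.4624 -0.2602  0.0949]
(array([ 0.3993, -0.2412,  0.0937]), np.float64(0.0009473367207567827)) [ 0.3991 -0.2414  0.0949] [ 0.4007 -0.2414  0.0949]
rim
[0.5548 0.0855 0.055 ]
[ 0.557  -0.0553  0.055 ]
[ 0.379  -0.0578  0.055 ]
[0.3767 0.0824 0.055 ]
scene rim
[ 0.3817 -0.0551  0.055 ]
[0.3813 0.0818 0.055 ]
[0.5589 0.0811 0.055 ]
[ 0.5591 -0.0498  0.055 ]
bail ends z .055 [array([0.5482, 0.0143]), array([0.3842, 0.0142])]
bail top corners .150 [array([0.5202, 0.0154]), array([0.4153, 0.0153])]
kink [0.4654 0.0153 0.159 ] scene [0.4687 0.0135 0.162 ]
sc corners [array([0.4143, 0.0177]), array([0.519 , 0.0171])]
hook tip (array([0.5354, 0.2289, 0.2733]), np.float64(7.500192526964421e-05))
foot [array([0.6737, 0.4886]), array([0.6774, 0.3574]), array([0.5522, 0.3552]), array([0.5485, 0.4861])]
```

```bash
python3 - <<'E'
import cv2, numpy as np
t=cv2.imread("pics/top0.png"); s=cv2.imread("pics/scene0.png")
a=cv2.resize(t[245:325,0:60],None,fx=5,fy=5,interpolation=cv2.INTER_CUBIC)
b=cv2.resize(s[30:110,305:375],None,fx=5,fy=5,interpolation=cv2.INTER_CUBIC)
cv2.imwrite("pics/d1.png",np.hstack([a,b]))
g=lambda i:np.clip((i.astype(float)-120)*1.9,0,255).astype(np.uint8)
a=cv2.resize(g(t[175:237,206:256]),None,fx=8,fy=8,interpolation=cv2.INTER_CUBIC)
b=cv2.resize(g(s[180:248,240:318]),None,fx=5,fy=496/68,interpolation=cv2.INTER_CUBIC)
cv2.imwrite("pics/d2.png",np.hstack([a,b]))
E
```

```text
(no output)
```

View pics/d1.png

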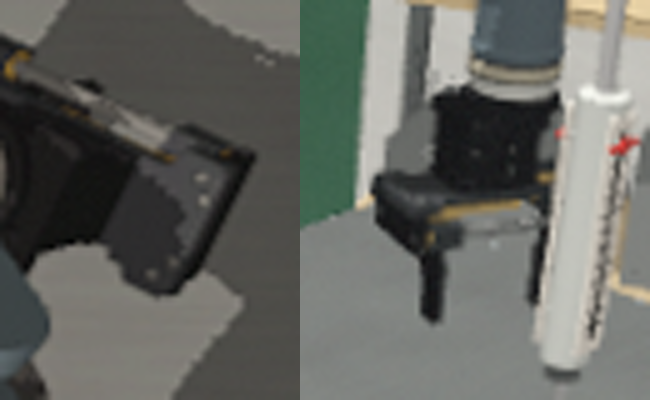

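View pics/d2.png

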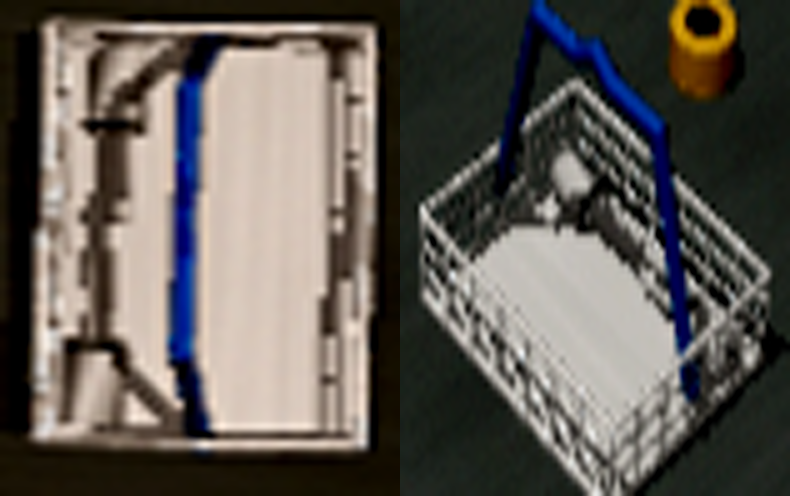

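The gripper body is wide along the jaw direction. The measurements agree with the given sizes:
- **Rack:** row pitch 64 mm, head tops at z≈0.094.
- **Basket:** 140 x 178 mm, centred at (0.467, 0.014).
- **Hook:** tip at (0.535, 0.229, 0.273).

Next is a helper that turns world waypoints into plan rows.

```bash
cat >> h.py <<'E'
np.set_printoptions(precision=4,suppress=True)
def Rzx(z,x):
    z=np.array(z,float);z/=np.linalg.norm(z);x=np.array(x,float);x-=z*(x@z);x/=np.linalg.norm(x)
    return R.from_matrix(np.stack([x,np.cross(z,x),z],1))
def cur():
    o=get_obs(); return o["position"],R.from_quat(o["tool_rot"]),o
def plan(wps,jaw,step=.034,rs=6.0,slow=1.0):
    """wps: list of (pos,R[,nrows]); prints calls of 8 rows"""
    p,r,o=cur(); rows=[]
    for w in wps:
        P,Q=np.array(w[0],float),w[1]
        n=w[2] if len(w)>2 else max(1,int(np.ceil(max(np.linalg.norm(P-p)/step,np.degrees((r.inv()*Q).magnitude())/rs))))
        rv=(r.inv()*Q).as_rotvec()
        for i in range(1,n+1): rows.append((p+(P-p)*i/n,r*R.from_rotvec(rv*i/n)))
        p,r=P,Q
    while len(rows)%8: rows.append(rows[-1])
    bp,br,_=cur()
    for k in range(0,len(rows),8):
        print("CALL",k//8+1)
        out=[]
        for P,Q in rows[k:k+8]:
            d=br.inv().apply(P-bp)*100; w=np.degrees((br.inv()*Q).as_rotvec())
            out.append('{"offset":[%.1f,%.1f,%.1f],"delta_rot":[%.1f,%.1f,%.1f],"jaw":%.1f}'%(*(d+0.),*(w+0.),jaw))
        print("["+",".join(out)+"]")
        bp,br=rows[k+7]
def st():
    p,r,o=cur(); M=r.as_matrix(); print("t %.2f"%o["time"],"p",p,"x",M[:,0],"z",M[:,2],"F",o["ft_force"],"w %.4f"%o["grip_width"],"q",o["q"])
row=np.array([.955,-.298,0]); row/=np.linalg.norm(row); xr=np.array([-.298,-.955,0]); xr/=np.linalg.norm(xr)
ax=-.5*xr+.8660*np.array([0,0,1.])
TA=np.array([.5830,-.2987,.0943]); TB=np.array([.5217,-.2793,.0943])
BC=np.array([.467,.0145,0])
E
python3 - <<'E'
from h import *
D=lambda a:Rzx([0,0,-1],[np.cos(np.radians(a)),np.sin(np.radians(a)),0])
G=Rzx(-ax,row)
plan([([.20,.42,.31],D(62)),([.35,.26,.31],D(35)),([.42,.06,.31],D(5)),([.48,-.10,.30],D(-17)),(TA+ax*.07+[0,0,.0],G)],5.0)
E
```

```text
CALL 1
[{"offset":[-2.7,0.3,-1.5],"delta_rot":[-0.0,0.0,0.8],"jaw":5.0},{"offset":[-5.3,0.7,-2.9],"delta_rot":[-0.0,0.0,1.7],"jaw":5.0},{"offset":[-8.0,1.0,-4.4],"delta_rot":[-0.0,0.1,2.5],"jaw":5.0},{"offset":[-10.7,1.3,-5.9],"delta_rot":[-0.0,0.1,3.3],"jaw":5.0},{"offset":[-13.3,1.7,-7.3],"delta_rot":[-0.0,0.1,4.1],"jaw":5.0},{"offset":[-16.0,2.0,-8.8],"delta_rot":[-0.0,0.1,5.0],"jaw":5.0},{"offset":[-17.2,4.9,-8.8],"delta_rot":[-0.0,0.1,8.8],"jaw":5.0},{"offset":[-18.5,7.7,-8.8],"delta_rot":[-0.0,0.1,12.7],"jaw":5.0}]
CALL 2
[{"offset":[-0.6,3.1,0.0],"delta_rot":[0.0,0.0,3.9],"jaw":5.0},{"offset":[-1.2,6.1,0.0],"delta_rot":[0.0,0.0,7.7],"jaw":5.0},{"offset":[-1.8,9.2,0.0],"delta_rot":[0.0,0.0,11.6],"jaw":5.0},{"offset":[-2.4,12.3,0.0],"delta_rot":[0.0,0.0,15.4],"jaw":5.0},{"offset":[-3.0,15.4,0.0],"delta_rot":[0.0,0.0,19.3],"jaw":5.0},{"offset":[-4.8,17.9,0.0],"delta_rot":[0.0,0.0,23.6],"jaw":5.0},{"offset":[-6.5,20.3,0.0],"delta_rot":[0.0,0.0,27.9],"jaw":5.0},{"offset":[-8.2,22.8,0.0],"delta_rot":[0.0,0.0,32.1],"jaw":5.0}]
CALL 3
[{"offset":[-0.2,3.0,0.0],"delta_rot":[0.0,0.0,4.3
[... 791 characters left out ...]
9.8,12.1,7.6],"delta_rot":[-15.0,-1.0,7.5],"jaw":5.0},{"offset":[11.6,13.9,9.4],"delta_rot":[-18.7,-1.3,7.5],"jaw":5.0},{"offset":[13.3,15.7,11.2],"delta_rot":[-22.5,-1.5,7.5],"jaw":5.0}]
CALL 5
[{"offset":[2.0,0.7,2.3],"delta_rot":[-3.8,-0.0,0.0],"jaw":5.0},{"offset":[3.9,1.5,4.5],"delta_rot":[-7.5,-0.0,0.1],"jaw":5.0},{"offset":[3.9,1.5,4.5],"delta_rot":[-7.5,-0.0,0.1],"jaw":5.0},{"offset":[3.9,1.5,4.5],"delta_rot":[-7.5,-0.0,0.1],"jaw":5.0},{"offset":[3.9,1.5,4.5],"delta_rot":[-7.5,-0.0,0.1],"jaw":5.0},{"offset":[3.9,1.5,4.5],"delta_rot":[-7.5,-0.0,0.1],"jaw":5.0},{"offset":[3.9,1.5,4.5],"delta_rot":[-7.5,-0.0,0.1],"jaw":5.0},{"offset":[3.9,1.5,4.5],"delta_rot":[-7.5,-0.0,0.1],"jaw":5.0}]
```

Emit:
drive_tool(plan=[{"offset":[-2.7,0.3,-1.5],"delta_rot":[0,0,0.8],"jaw":5.0},{"offset":[-5.3,0.7,-2.9],"delta_rot":[0,0,1.7],"jaw":5.0},{"offset":[-8.0,1.0,-4.4],"delta_rot":[0,0,2.5],"jaw":5.0},{"offset":[-10.7,1.3,-5.9],"delta_rot":[0,0,3.3],"jaw":5.0},{"offset":[-13.3,1.7,-7.3],"delta_rot":[0,0,4],"jaw":5.0},{"offset":[-16.0,2.0,-8.8],"delta_rot":[0,0,5.0],"jaw":5.0},{"offset":[-17.2,4.9,-8.8],"delta_rot":[0,0,8.8],"jaw":5.0},{"offset":[-18.5,7.7,-8.8],"delta_rot":[0,0,12.7],"jaw":5.0}], squeeze=30)

```text
time: 0.77
position: [0.2422, 0.3739, 0.3115]
tool_rot: [0.89, 0.456, 0.001, -0.0]
ft_force: [2.0, 0.6, 0.5]
grip_width: 0.0509
```

Emit:
drive_tool(plan=[{"offset":[-0.6,3.1,0],"delta_rot":[0,0,3.9],"jaw":5.0},{"offset":[-1.2,6.1,0],"delta_rot":[0,0,7.7],"jaw":5.0},{"offset":[-1.8,9.2,0],"delta_rot":[0,0,11.6],"jaw":5.0},{"offset":[-2.4,12.3,0],"delta_rot":[0,0,15.4],"jaw":5.0},{"offset":[-3.0,15.4,0],"delta_rot":[0,0,19.3],"jaw":5.0},{"offset":[-4.8,17.9,0],"delta_rot":[0,0,23.6],"jaw":5.0},{"offset":[-6.5,20.3,0],"delta_rot":[0,0,27.9],"jaw":5.0},{"offset":[-8.2,22.8,0],"delta_rot":[0,0,32],"jaw":5.0}])

```text
time: 1.43
position: [0.3801, 0.1737, 0.3102]
tool_rot: [0.982, 0.191, -0.0, -0.0]
ft_force: [0.2, -0.1, -0.2]
grip_width: 0.0502
```

Tracking is good. I'll continue to the pre-grasp above the far spindle.

```bash
python3 - <<'E'
from h import *
st()
D=lambda a:Rzx([0,0,-1],[np.cos(np.radians(a)),np.sin(np.radians(a)),0])
G=Rzx(-ax,row)
plan([([.43,.04,.30],D(2)),([.50,-.10,.28],D(-17)),(TA+ax*.05,G)],5.0,step=.036,rs=6.5)
E
```

```text
t 1.43 p [0.3801 0.1737 0.3102] x [ 0.9267  0.3758 -0.0009] z [-0.001  -0.0001 -1.    ] F [ 0.1927 -0.1476 -0.1616] w 0.0502 q [ 0.1598  0.1271  1.7945  0.0001  1.2209 -0.2254]
CALL 1
[{"offset":[-0.1,3.6,0.3],"delta_rot":[-0.0,0.0,5.0],"jaw":5.0},{"offset":[-0.2,7.1,0.5],"delta_rot":[-0.0,0.0,10.0],"jaw":5.0},{"offset":[-0.3,10.7,0.8],"delta_rot":[-0.0,0.0,15.1],"jaw":5.0},{"offset":[-0.4,14.3,1.0],"delta_rot":[-0.0,0.1,20.1],"jaw":5.0},{"offset":[-0.2,17.4,1.4],"delta_rot":[-0.0,0.1,23.9],"jaw":5.0},{"offset":[0.1,20.5,1.8],"delta_rot":[-0.0,0.1,27.7],"jaw":5.0},{"offset":[0.3,23.6,2.2],"delta_rot":[-0.0,0.1,31.5],"jaw":5.0},{"offset":[0.6,26.8,2.6],"delta_rot":[0.0,0.1,35.3],"jaw":5.0}]
CALL 2
[{"offset":[2.0,2.4,0.4],"delta_rot":[0.0,0.0,3.8],"jaw":5.0},{"offset":[3.8,4.5,2.4],"delta_rot":[-4.3,-0.2,3.8],"jaw":5.0},{"offset":[5.7,6.7,4.5],"delta_rot":[-8.6,-0.3,3.9],"jaw":5.0},{"offset":[7.5,8.8,6.5],"delta_rot":[-12.9,-0.5,3.9],"jaw":5.0},{"offset":[9.3,11.0,8.5],"delta_rot":[-17.1,-0.6,4.0],"jaw":5.0},{"offset":[11.1,13.1,10.6],"delta_rot":[-21.4,-0.8,4.0],"jaw":5.0},{"offset":[13.0,15.2,12.6],"delta_rot":[-25.7,-0.9,4.0],"jaw":5.0},{"offset":[14.8,17.4,14.6],"delta_rot":[-30.0,-1.1,4.0],"jaw":5.0}]
```

Emit:
drive_tool(plan=[{"offset":[-0.1,3.6,0.3],"delta_rot":[0,0,5],"jaw":5.0},{"offset":[-0.2,7.1,0.5],"delta_rot":[0,0,10],"jaw":5.0},{"offset":[-0.3,10.7,0.8],"delta_rot":[0,0,15],"jaw":5.0},{"offset":[-0.4,14.3,1.0],"delta_rot":[0,0,20],"jaw":5.0},{"offset":[-0.2,17.4,1.4],"delta_rot":[0,0,24],"jaw":5.0},{"offset":[0.1,20.5,1.8],"delta_rot":[0,0,27.7],"jaw":5.0},{"offset":[0.3,23.6,2.2],"delta_rot":[0,0,31.5],"jaw":5.0},{"offset":[0.6,26.8,2.6],"delta_rot":[0,0,35.3],"jaw":5.0}])

```text
time: 2.1
position: [0.4872, -0.072, 0.284]
tool_rot: [0.993, -0.115, -0.001, -0.0]
ft_force: [-0.4, -0.4, -1.2]
grip_width: 0.0499
```

Emit:
drive_tool(plan=[{"offset":[2.0,2.4,0.4],"delta_rot":[0,0,3.8],"jaw":5.0},{"offset":[3.8,4.5,2.4],"delta_rot":[-4.3,-0.2,3.8],"jaw":5.0},{"offset":[5.7,6.7,4.5],"delta_rot":[-8.6,-0.3,3.9],"jaw":5.0},{"offset":[7.5,8.8,6.5],"delta_rot":[-12.9,-0.5,3.9],"jaw":5.0},{"offset":[9.3,11.0,8.5],"delta_rot":[-17.1,-0.6,4.0],"jaw":5.0},{"offset":[11.1,13.1,10.6],"delta_rot":[-21.4,-0.8,4.0],"jaw":5.0},{"offset":[13.0,15.2,12.6],"delta_rot":[-25.7,-0.9,4.0],"jaw":5.0},{"offset":[14.8,17.4,14.6],"delta_rot":[-30.0,-1.1,4.0],"jaw":5.0}])

```text
time: 2.77
position: [0.5929, -0.2743, 0.1373]
tool_rot: [0.955, -0.143, -0.039, 0.258]
ft_force: [0.5, 0.5, -0.1]
grip_width: 0.0502
```

```bash
python3 - <<'E'
from h import *
st()
G=Rzx(-ax,row)
plan([(TA+ax*.03,G,3),(TA-ax*.031,G,4)],5.0)
E
```

```text
t 2.77 p [ 0.5929 -0.2743  0.1373] x [ 0.9558 -0.2939 -0.0004] z [-0.1481 -0.4807 -0.8643] F [ 0.5056  0.493  -0.1292] w 0.0502 q [-0.3685  0.7137  1.465  -0.6291  1.0212  0.2821]
CALL 1
[{"offset":[-0.1,0.0,0.7],"delta_rot":[0.1,-0.0,0.1],"jaw":5.0},{"offset":[-0.2,0.1,1.4],"delta_rot":[0.1,-0.1,0.1],"jaw":5.0},{"offset":[-0.2,0.1,2.0],"delta_rot":[0.2,-0.1,0.2],"jaw":5.0},{"offset":[-0.2,0.1,3.6],"delta_rot":[0.2,-0.1,0.2],"jaw":5.0},{"offset":[-0.2,0.1,5.1],"delta_rot":[0.2,-0.1,0.2],"jaw":5.0},{"offset":[-0.2,0.1,6.6],"delta_rot":[0.2,-0.1,0.2],"jaw":5.0},{"offset":[-0.2,0.1,8.1],"delta_rot":[0.2,-0.1,0.2],"jaw":5.0},{"offset":[-0.2,0.1,8.1],"delta_rot":[0.2,-0.1,0.2],"jaw":5.0}]
```

Emit:
drive_tool(plan=[{"offset":[-0.1,0,0.7],"delta_rot":[0,0,0],"jaw":5.0},{"offset":[-0.2,0.1,1.4],"delta_rot":[0,0,0],"jaw":5.0},{"offset":[-0.2,0.1,2.5],"delta_rot":[0.2,0,0.2],"jaw":5.0},{"offset":[-0.2,0.1,3.8],"delta_rot":[0.2,0,0.2],"jaw":5.0},{"offset":[-0.2,0.1,5.1],"delta_rot":[0.2,0,0.2],"jaw":5.0},{"offset":[-0.2,0.1,6.5],"delta_rot":[0.2,0,0.2],"jaw":5.0},{"offset":[-0.2,0.1,7.6],"delta_rot":[0.2,0,0.2],"jaw":5.0},{"offset":[-0.2,0.1,8.0],"delta_rot":[0.2,0,0.2],"jaw":5.0}])

```text
time: 3.43
position: [0.5768, -0.3127, 0.0682]
tool_rot: [0.955, -0.146, -0.039, 0.254]
ft_force: [0.0, -0.1, -0.9]
grip_width: 0.05
```

```bash
python3 - <<'E'
from h import *
st()
p,r,o=cur(); print("tip depth below top",(TA-p)@ax,"lateral",r.inv().apply(TA-p))
t,s=camera("top")[:,:,::-1],camera("scene")[:,:,::-1]
a=cv2.resize(t[140:250,275:375],None,fx=4,fy=4); b=cv2.resize(s[215:325,145:255],None,fx=4,fy=4)
cv2.imwrite("pics/e1.png",np.hstack([a,b]))
E
```

```text
t 3.43 p [ 0.5768 -0.3127  0.0682] x [ 0.9543 -0.2987 -0.001 ] z [-0.1492 -0.4739 -0.8678] F [ 0.0263 -0.0888 -0.91  ] w 0.0500 q [-0.4366  0.8041  1.509  -0.6911  0.8832  0.3302]
tip depth below top 0.030214372196308507 lateral [ 0.0017 -0.0002 -0.0302]
```

View pics/e1.png

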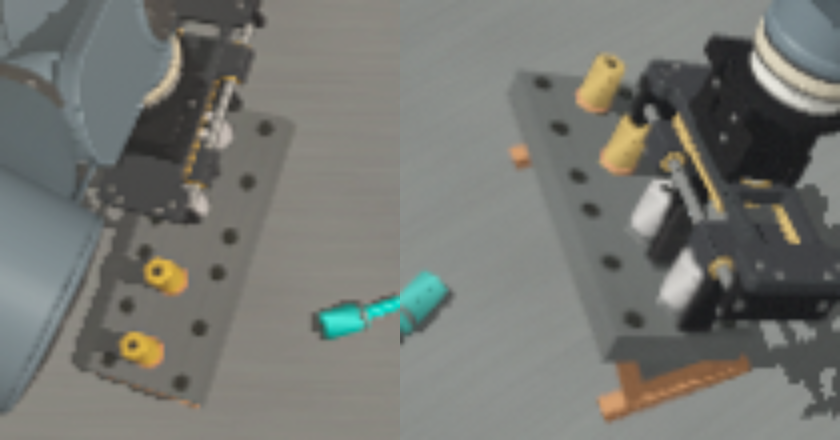

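The fingers straddle the far steel spindle: it's at (685,275) in the right half, with fingers at (695,300) and (660,230). Closing.

Emit:
drive_tool(plan=[{"offset":[0.1,0,0],"delta_rot":[0,0,0],"jaw":3.0},{"offset":[0.1,0,0],"delta_rot":[0,0,0],"jaw":2.0},{"offset":[0.1,0,0],"delta_rot":[0,0,0],"jaw":1.5},{"offset":[0.1,0,0],"delta_rot":[0,0,0],"jaw":1.5},{"offset":[0.1,0,0],"delta_rot":[0,0,0],"jaw":1.5},{"offset":[0.1,0,-0.1],"delta_rot":[0,0,0],"jaw":1.5},{"offset":[0.1,0,-0.4],"delta_rot":[0,0,0],"jaw":1.5},{"offset":[0.1,0,-0.8],"delta_rot":[0,0,0],"jaw":1.5}], squeeze=30)

```text
time: 4.2
position: [0.5802, -0.3083, 0.0766]
tool_rot: [0.955, -0.145, -0.038, 0.254]
ft_force: [-1.0, 0.4, -0.1]
grip_width: 0.0217
```

Emit:
drive_tool(plan=[{"offset":[0,0,-0.6],"delta_rot":[0,0,0],"jaw":1.5},{"offset":[0,0,-1.2],"delta_rot":[0,0,0],"jaw":1.5},{"offset":[0,0,-1.8],"delta_rot":[0,0,0],"jaw":1.5},{"offset":[0,0,-2.5],"delta_rot":[0,0,0],"jaw":1.5},{"offset":[0,0,-3.2],"delta_rot":[0,0,0],"jaw":1.5},{"offset":[0,0,-4.0],"delta_rot":[0,0,0],"jaw":1.5},{"offset":[0,0,-5.0],"delta_rot":[0,0,0],"jaw":1.5},{"offset":[0,0,-6.0],"delta_rot":[0,0,0],"jaw":1.5}])

```text
time: 4.87
position: [0.5894, -0.2794, 0.1297]
tool_rot: [0.955, -0.145, -0.038, 0.254]
ft_force: [0.0, -0.3, -0.9]
grip_width: 0.0217
```

```bash
python3 - <<'E'
from h import *
st()
t,s=camera("top")[:,:,::-1],camera("scene")[:,:,::-1]
a=cv2.resize(t[140:250,255:355],None,fx=4,fy=4); b=cv2.resize(s[195:305,145:255],None,fx=4,fy=4)
cv2.imwrite("pics/e2.png",np.hstack([a,b]))
E
```

```text
t 4.87 p [ 0.5894 -0.2794  0.1297] x [ 0.9548 -0.2973  0.0013] z [-0.1467 -0.475  -0.8677] F [ 0.0118 -0.3119 -0.9418] w 0.0217 q [-0.3808  0.7198  1.4756 -0.6295  1.0002  0.2839]
```

View pics/e2.png

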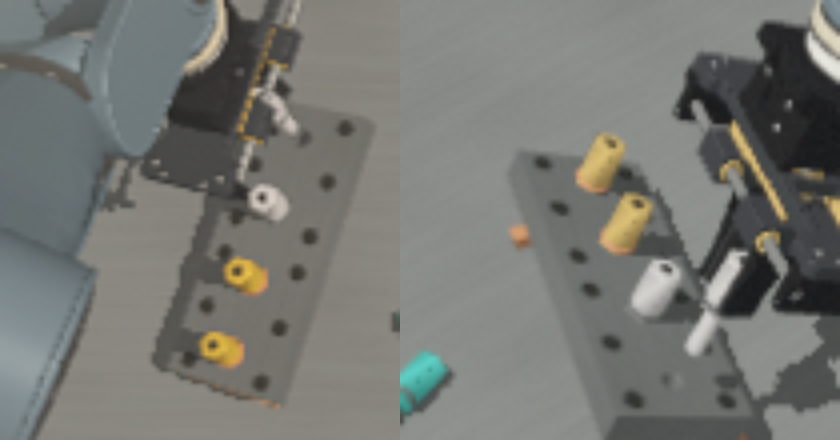

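The first spindle is drawn clear and held (width 21.7 mm), and B and the brass ones are undisturbed. Next I re-lean it and carry it to the basket's right half.

```bash
cat >> h.py <<'E'
a40=np.radians(40)
PL=Rzx([0,np.sin(a40),-np.cos(a40)],[1,0,0]); zp=np.array([0,np.sin(a40),-np.cos(a40)])
def placeTCP(x,lat=.014,ext=.046,m=.002): return np.array([x,.0145+lat,.0069+m])-zp*ext
E
python3 - <<'E'
from h import *
E=placeTCP(.505); print(E)
plan([([.585,-.24,.20],R.from_quat(get_obs()["tool_rot"])),([.505,-.13,.21],PL),(E-zp*.09,PL)],1.5,step=.036,rs=6.5)
E
```

```text
[ 0.505  -0.0011  0.0441]
CALL 1
[{"offset":[-0.6,0.1,-2.6],"delta_rot":[0.0,0.0,0.0],"jaw":1.5},{"offset":[-1.1,0.2,-5.2],"delta_rot":[0.0,0.0,0.0],"jaw":1.5},{"offset":[-1.7,0.3,-7.8],"delta_rot":[0.0,0.0,0.0],"jaw":1.5},{"offset":[-2.6,-0.2,-8.2],"delta_rot":[5.8,-0.2,-1.5],"jaw":1.5},{"offset":[-3.5,-0.8,-8.6],"delta_rot":[11.6,-0.3,-3.0],"jaw":1.5},{"offset":[-4.4,-1.3,-9.0],"delta_rot":[17.3,-0.5,-4.6],"jaw":1.5},{"offset":[-5.3,-1.9,-9.4],"delta_rot":[23.1,-0.6,-6.1],"jaw":1.5},{"offset":[-6.2,-2.4,-9.8],"delta_rot":[28.9,-0.8,-7.6],"jaw":1.5}]
CALL 2
[{"offset":[-0.8,-0.8,-0.1],"delta_rot":[5.8,-0.2,-1.5],"jaw":1.5},{"offset":[-1.6,-1.6,-0.1],"delta_rot":[11.6,-0.3,-3.0],"jaw":1.5},{"offset":[-2.5,-2.4,-0.2],"delta_rot":[17.3,-0.5,-4.6],"jaw":1.5},{"offset":[-3.3,-3.1,-0.2],"delta_rot":[23.1,-0.6,-6.1],"jaw":1.5},{"offset":[-4.1,-3.9,-0.3],"delta_rot":[28.9,-0.8,-7.6],"jaw":1.5},{"offset":[-4.9,-4.7,-0.4],"delta_rot":[34.7,-1.0,-9.1],"jaw":1.5},{"offset":[-5.7,-5.5,-0.4],"delta_rot":[40.4,-1.1,-10.6],"jaw":1.5},{"offset":[-6.0,-7.3,2.0],"delta_rot":[40.4,-1.1,-10.6],"jaw":1.5}]
CALL 3
[{"offset":[0.0,0.2,3.0],"delta_rot":[0.0,0.0,0.0],"jaw":1.5},{"offset":[0.0,0.4,6.0],"delta_rot":[0.0,0.0,0.0],"jaw":1.5},{"offset":[0.0,0.6,9.0],"delta_rot":[0.0,0.0,0.0],"jaw":1.5},{"offset":[0.0,0.6,9.0],"delta_rot":[0.0,0.0,0.0],"jaw":1.5},{"offset":[0.0,0.6,9.0],"delta_rot":[0.0,0.0,0.0],"jaw":1.5},{"offset":[0.0,0.6,9.0],"delta_rot":[0.0,0.0,0.0],"jaw":1.5},{"offset":[0.0,0.6,9.0],"delta_rot":[0.0,0.0,0.0],"jaw":1.5},{"offset":[0.0,0.6,9.0],"delta_rot":[0.0,0.0,0.0],"jaw":1.5}]
```

Emit:
drive_tool(plan=[{"offset":[-0.6,0.1,-2.6],"delta_rot":[0,0,0],"jaw":1.5},{"offset":[-1.1,0.2,-5.2],"delta_rot":[0,0,0],"jaw":1.5},{"offset":[-1.7,0.3,-7.8],"delta_rot":[0,0,0],"jaw":1.5},{"offset":[-2.6,-0.2,-8.2],"delta_rot":[5.8,-0.2,-1.5],"jaw":1.5},{"offset":[-3.5,-0.8,-8.6],"delta_rot":[11.6,-0.3,-3],"jaw":1.5},{"offset":[-4.4,-1.3,-9.0],"delta_rot":[17.3,-0.5,-4.6],"jaw":1.5},{"offset":[-5.3,-1.9,-9.4],"delta_rot":[23.1,-0.6,-6.1],"jaw":1.5},{"offset":[-6.2,-2.4,-9.8],"delta_rot":[28.9,-0.8,-7.6],"jaw":1.5}])

```text
time: 5.63
position: [0.5505, -0.1943, 0.2027]
tool_rot: [0.996, -0.088, -0.023, 0.002]
ft_force: [-0.6, -0.2, -1.7]
grip_width: 0.0219
```

Emit:
drive_tool(plan=[{"offset":[-0.8,-0.8,-0.1],"delta_rot":[5.8,-0.2,-1.5],"jaw":1.5},{"offset":[-1.6,-1.6,-0.1],"delta_rot":[11.6,-0.3,-3],"jaw":1.5},{"offset":[-2.5,-2.4,-0.2],"delta_rot":[17.3,-0.5,-4.6],"jaw":1.5},{"offset":[-3.3,-3.1,-0.2],"delta_rot":[23.1,-0.6,-6.1],"jaw":1.5},{"offset":[-4.1,-3.9,-0.3],"delta_rot":[28.9,-0.8,-7.6],"jaw":1.5},{"offset":[-4.9,-4.7,-0.4],"delta_rot":[34.7,-1,-9.1],"jaw":1.5},{"offset":[-5.7,-5.5,-0.4],"delta_rot":[40.4,-1.1,-10.6],"jaw":1.5},{"offset":[-6,-7.3,2],"delta_rot":[40.4,-1.1,-10.6],"jaw":1.5}])

```text
time: 6.3
position: [0.5051, -0.1179, 0.1841]
tool_rot: [0.94, -0.003, 0.002, -0.341]
ft_force: [1.4, -0.3, -1.1]
grip_width: 0.0217
```

```bash
python3 - <<'E'
from h import *
st()
E=placeTCP(.505)
plan([(E-zp*.09,PL,4),(E-zp*.04,PL,4),(E-zp*.01,PL,4),(E,PL,4)],1.5)
t,s=camera("top")[:,:,::-1],camera("scene")[:,:,::-1]
a=cv2.resize(t[150:260,195:305],None,fx=4,fy=4); b=cv2.resize(s[150:260,225:335],None,fx=4,fy=4)
cv2.imwrite("pics/e3.png",np.hstack([a,b])[:,:800])
E
```

```text
t 6.30 p [ 0.5051 -0.1179  0.1841] x [ 1.     -0.0066  0.0021] z [ 0.0058  0.6414 -0.7672] F [ 1.4436 -0.2856 -1.1097] w 0.0217 q [-0.7457  0.6275  1.6094  0.5001  1.4351 -0.9456]
CALL 1
[{"offset":[-0.0,0.0,2.3],"delta_rot":[0.0,-0.1,-0.1],"jaw":1.5},{"offset":[-0.0,0.0,4.6],"delta_rot":[0.1,-0.2,-0.1],"jaw":1.5},{"offset":[-0.1,0.0,6.9],"delta_rot":[0.1,-0.2,-0.2],"jaw":1.5},{"offset":[-0.1,0.0,9.2],"delta_rot":[0.1,-0.3,-0.2],"jaw":1.5},{"offset":[-0.1,0.0,10.5],"delta_rot":[0.1,-0.3,-0.2],"jaw":1.5},{"offset":[-0.1,0.0,11.7],"delta_rot":[0.1,-0.3,-0.2],"jaw":1.5},{"offset":[-0.1,0.0,13.0],"delta_rot":[0.1,-0.3,-0.2],"jaw":1.5},{"offset":[-0.1,0.0,14.2],"delta_rot":[0.1,-0.3,-0.2],"jaw":1.5}]
CALL 2
[{"offset":[0.0,-0.0,0.7],"delta_rot":[0.0,0.0,0.0],"jaw":1.5},{"offset":[0.0,0.0,1.5],"delta_rot":[0.0,0.0,0.0],"jaw":1.5},{"offset":[0.0,0.0,2.3],"delta_rot":[0.0,0.0,0.0],"jaw":1.5},{"offset":[0.0,0.0,3.0],"delta_rot":[0.0,0.0,0.0],"jaw":1.5},{"offset":[0.0,0.0,3.3],"delta_rot":[0.0,0.0,0.0],"jaw":1.5},{"offset":[0.0,0.0,3.5],"delta_rot":[0.0,0.0,0.0],"jaw":1.5},{"offset":[0.0,0.0,3.8],"delta_rot":[0.0,0.0,0.0],"jaw":1.5},{"offset":[0.0,0.0,4.0],"delta_rot":[0.0,0.0,0.0],"jaw":1.5}]
```

View pics/e3.png

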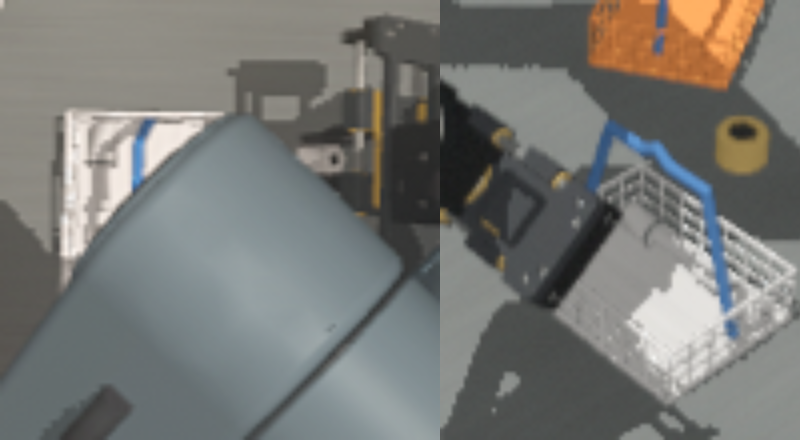

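Emit:
drive_tool(plan=[{"offset":[0,0,2.3],"delta_rot":[0,0,0],"jaw":1.5},{"offset":[0,0,4.6],"delta_rot":[0,-0.2,0],"jaw":1.5},{"offset":[-0.1,0,6.9],"delta_rot":[0,-0.3,-0.2],"jaw":1.5},{"offset":[-0.1,0,9.2],"delta_rot":[0,-0.3,-0.2],"jaw":1.5},{"offset":[-0.1,0,10.5],"delta_rot":[0,-0.3,-0.2],"jaw":1.5},{"offset":[-0.1,0,11.7],"delta_rot":[0,-0.3,-0.2],"jaw":1.5},{"offset":[-0.1,0,13.0],"delta_rot":[0,-0.3,-0.2],"jaw":1.5},{"offset":[-0.1,0,14.0],"delta_rot":[0,-0.3,-0.2],"jaw":1.5}])

```text
time: 7.07
position: [0.5031, -0.0224, 0.0765]
tool_rot: [0.94, 0.002, -0.003, -0.342]
ft_force: [-0.1, -0.1, -1.4]
grip_width: 0.0213
```

```bash
python3 - <<'E'
from h import *
st()
E=placeTCP(.505); p,r,o=cur(); print(r.inv().apply(E-p)*100)
s=camera("scene")[:,:,::-1]
cv2.imwrite("pics/e4.png",cv2.resize(s[150:260,225:335],None,fx=5,fy=5))
E
```

```text
t 7.07 p [ 0.5031 -0.0224  0.0765] x [ 1.      0.005  -0.0037] z [-0.0061  0.6426 -0.7661] F [-0.0682 -0.0689 -1.3551] w 0.0213 q [-0.6118  0.7681  1.7645  0.6117  1.1434 -1.0286]
[0.2089 0.4476 3.8476]
```

View pics/e4.png

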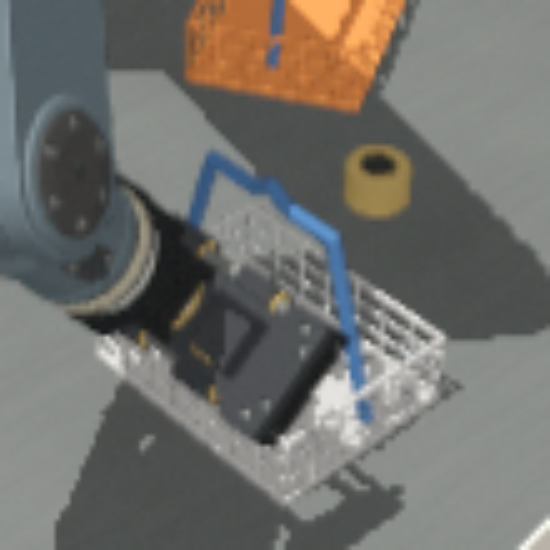

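Emit:
drive_tool(plan=[{"offset":[0.1,0.2,0.6],"delta_rot":[0,0,0.3],"jaw":1.5},{"offset":[0.2,0.3,1.2],"delta_rot":[0,0.3,0.3],"jaw":1.5},{"offset":[0.2,0.4,1.8],"delta_rot":[0,0.3,0.3],"jaw":1.5},{"offset":[0.2,0.4,2.3],"delta_rot":[0,0.3,0.3],"jaw":1.5},{"offset":[0.2,0.4,2.7],"delta_rot":[0,0.3,0.3],"jaw":1.5},{"offset":[0.2,0.4,3.0],"delta_rot":[0,0.3,0.3],"jaw":1.5},{"offset":[0.2,0.4,3.3],"delta_rot":[0,0.3,0.3],"jaw":1.5},{"offset":[0.2,0.4,3.5],"delta_rot":[0,0.3,0.3],"jaw":1.5}])

```text
time: 7.78
position: [0.5042, -0.0028, 0.047]
tool_rot: [0.94, -0.002, -0.002, -0.343]
ft_force: [0.6, -0.2, -0.2]
grip_width: 0.0216
```

```bash
python3 - <<'E'
from h import *
st()
E=placeTCP(.505); p,r,o=cur(); print(r.inv().apply(E-p)*100)
E
```

```text
t 7.78 p [ 0.5042 -0.0028  0.047 ] x [ 1.     -0.0032 -0.0045] z [-0.0014  0.6436 -0.7654] F [ 0.6304 -0.1904 -0.2249] w 0.0216 q [-0.5824  0.8188  1.7875  0.657   1.0735 -1.0585]
[0.0824 0.0474 0.3315]
```

Emit:
drive_tool(plan=[{"offset":[0.1,0,0.1],"delta_rot":[0,0,0],"jaw":1.5},{"offset":[0.1,0,0.2],"delta_rot":[0,0,0],"jaw":1.5},{"offset":[0.1,0,0.3],"delta_rot":[0,0,0],"jaw":1.5},{"offset":[0.1,0,0.4],"delta_rot":[0,0,0],"jaw":1.5},{"offset":[0.1,0,0.5],"delta_rot":[0,0,0],"jaw":1.5},{"offset":[0.1,0,0.5],"delta_rot":[0,0,0],"jaw":1.5},{"offset":[0.1,0,0.5],"delta_rot":[0,0,0],"jaw":1.5},{"offset":[0.1,0,0.5],"delta_rot":[0,0,0],"jaw":1.5}])

```text
time: 8.45
position: [0.5052, 0.0001, 0.0434]
tool_rot: [0.94, -0.002, -0.001, -0.342]
ft_force: [-0.2, 0.8, -1.3]
grip_width: 0.0217
```

Emit:
drive_tool(plan=[{"offset":[0,0,0.1],"delta_rot":[0,0,0],"jaw":1.5},{"offset":[0,0,0.15],"delta_rot":[0,0,0],"jaw":1.5},{"offset":[0,0,0.2],"delta_rot":[0,0,0],"jaw":1.5},{"offset":[0,0,0.2],"delta_rot":[0,0,0],"jaw":1.5},{"offset":[0,0,0.2],"delta_rot":[0,0,0],"jaw":1.5},{"offset":[0,0,0.2],"delta_rot":[0,0,0],"jaw":1.5},{"offset":[0,0,0.2],"delta_rot":[0,0,0],"jaw":1.5},{"offset":[0,0,0.2],"delta_rot":[0,0,0],"jaw":1.5}])

```text
time: 9.12
position: [0.5054, 0.0013, 0.042]
tool_rot: [0.94, -0.002, -0.001, -0.342]
ft_force: [1.0, -2.6, 3.3]
grip_width: 0.0217
```

Contact: 3 N upward on the floor. Release gently.

Emit:
drive_tool(plan=[{"offset":[0,0,0],"delta_rot":[0,0,0],"jaw":2.1},{"offset":[0,0,0],"delta_rot":[0,0,0],"jaw":2.3},{"offset":[0,0,0],"delta_rot":[0,0,0],"jaw":2.5},{"offset":[0,0,0],"delta_rot":[0,0,0],"jaw":2.8},{"offset":[0,0,0],"delta_rot":[0,0,0],"jaw":3.2},{"offset":[0,0,0],"delta_rot":[0,0,0],"jaw":3.6},{"offset":[0,0,-0.2],"delta_rot":[0,0,0],"jaw":4.0},{"offset":[0,0,-1.0],"delta_rot":[0,0,0],"jaw":4.0}])

```text
time: 9.78
position: [0.5044, -0.0042, 0.0492]
tool_rot: [0.939, -0.002, -0.003, -0.343]
ft_force: [-0.3, 0.3, 0.2]
grip_width: 0.0383
```

Emit:
drive_tool(plan=[{"offset":[0,0,-1],"delta_rot":[0,0,0],"jaw":4},{"offset":[0,0,-2.5],"delta_rot":[0,0,0],"jaw":4},{"offset":[0,0,-4.5],"delta_rot":[0,0,0],"jaw":4},{"offset":[0,0,-7],"delta_rot":[0,0,0],"jaw":4},{"offset":[0,0,-10],"delta_rot":[0,0,0],"jaw":4},{"offset":[0,0,-13],"delta_rot":[0,0,0],"jaw":5},{"offset":[0,0,-16],"delta_rot":[0,0,0],"jaw":5},{"offset":[0,0,-19],"delta_rot":[0,0,0],"jaw":5}])

```text
time: 10.45
position: [0.5051, -0.1289, 0.197]
tool_rot: [0.94, -0.003, -0.001, -0.342]
ft_force: [0.7, -0.2, -0.1]
grip_width: 0.0484
```

```bash
python3 - <<'E'
from h import *
st()
t,s=camera("top")[:,:,::-1],camera("scene")[:,:,::-1]
a=cv2.resize(t[160:250,195:285],None,fx=4.5,fy=4.5); b=cv2.resize(s[165:255,235:325],None,fx=4.5,fy=4.5)
cv2.imwrite("pics/e5.png",np.hstack([a,b])[:,:800])
G=Rzx(-ax,row)
plan([([.505,-.17,.21],R.from_quat(get_obs()["tool_rot"])),(TB+ax*.10,G),(TB+ax*.04,G)],5.0,step=.036,rs=6.8)
E
```

```text
t 10.45 p [ 0.5051 -0.1289  0.197 ] x [ 1.     -0.004  -0.0042] z [-0.0007  0.6427 -0.7661] F [ 0.6812 -0.2387 -0.0862] w 0.0484 q [-0.7576  0.6179  1.5811  0.4875  1.4782 -0.9335]
CALL 1
[{"offset":[-0.1,1.1,-1.6],"delta_rot":[0.0,0.0,0.0],"jaw":5.0},{"offset":[-0.2,2.2,-3.3],"delta_rot":[0.0,0.0,0.0],"jaw":5.0},{"offset":[0.0,2.8,-3.4],"delta_rot":[-6.3,0.1,1.6],"jaw":5.0},{"offset":[0.3,3.4,-3.6],"delta_rot":[-12.6,0.2,3.3],"jaw":5.0},{"offset":[0.6,4.0,-3.7],"delta_rot":[-18.8,0.4,4.9],"jaw":5.0},{"offset":[0.9,4.6,-3.9],"delta_rot":[-25.1,0.5,6.5],"jaw":5.0},{"offset":[1.2,5.2,-4.0],"delta_rot":[-31.4,0.6,8.2],"jaw":5.0},{"offset":[1.5,5.8,-4.2],"delta_rot":[-37.7,0.7,9.8],"jaw":5.0}]
CALL 2
[{"offset":[0.4,0.5,0.2],"delta_rot":[-6.3,0.1,1.6],"jaw":5.0},{"offset":[0.8,1.0,0.5],"delta_rot":[-12.6,0.2,3.3],"jaw":5.0},{"offset":[1.2,1.5,0.7],"delta_rot":[-18.8,0.4,4.9],"jaw":5.0},{"offset":[1.6,2.0,0.9],"delta_rot":[-25.1,0.5,6.5],"jaw":5.0},{"offset":[1.9,2.6,1.2],"delta_rot":[-31.4,0.6,8.2],"jaw":5.0},{"offset":[1.9,4.1,3.7],"delta_rot":[-31.4,0.6,8.2],"jaw":5.0},{"offset":[1.8,5.7,6.3],"delta_rot":[-31.4,0.6,8.2],"jaw":5.0},{"offset":[1.8,5.7,6.3],"delta_rot":[-31.4,0.6,8.2],"jaw":5.0}]
```

View pics/e5.png

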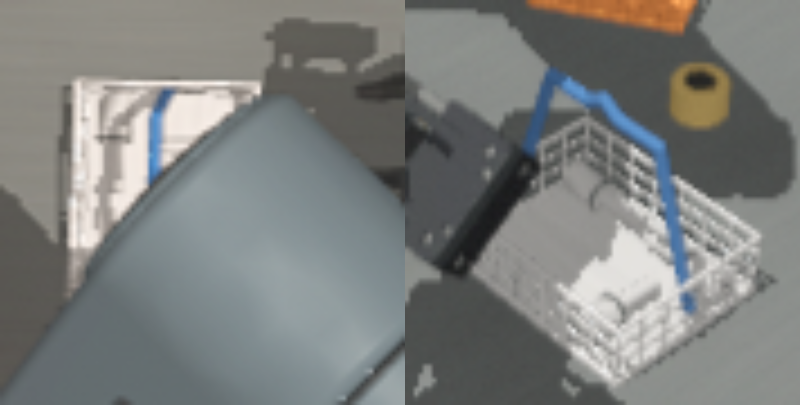

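Spindle A lies flat inside the basket, seen at (630,300) in the right half, and the basket hasn't moved. Now for spindle B.

Emit:
drive_tool(plan=[{"offset":[-0.1,1.1,-1.6],"delta_rot":[0,0,0],"jaw":5.0},{"offset":[-0.2,2.2,-3.3],"delta_rot":[0,0,0],"jaw":5.0},{"offset":[0,2.8,-3.4],"delta_rot":[-6.3,0,1.6],"jaw":5.0},{"offset":[0.3,3.4,-3.6],"delta_rot":[-12.6,0.2,3.3],"jaw":5.0},{"offset":[0.6,4.0,-3.7],"delta_rot":[-18.8,0.4,4.9],"jaw":5.0},{"offset":[0.9,4.6,-3.9],"delta_rot":[-25.1,0.5,6.5],"jaw":5.0},{"offset":[1.2,5.2,-4.0],"delta_rot":[-31.4,0.6,8.2],"jaw":5.0},{"offset":[1.5,5.8,-4.2],"delta_rot":[-37.7,0.7,9.8],"jaw":5.0}])

```text
time: 11.22
position: [0.5197, -0.1987, 0.19]
tool_rot: [0.996, -0.083, -0.025, -0.017]
ft_force: [0.1, 0.5, 0.4]
grip_width: 0.05
```

Emit:
drive_tool(plan=[{"offset":[0.4,0.5,0.2],"delta_rot":[-6.3,0,1.6],"jaw":5.0},{"offset":[0.8,1.0,0.5],"delta_rot":[-12.6,0.2,3.3],"jaw":5.0},{"offset":[1.2,1.5,0.7],"delta_rot":[-18.8,0.4,4.9],"jaw":5.0},{"offset":[1.6,2.0,0.9],"delta_rot":[-25.1,0.5,6.5],"jaw":5.0},{"offset":[1.9,2.6,1.2],"delta_rot":[-31.4,0.6,8.2],"jaw":5.0},{"offset":[1.9,4.1,3.7],"delta_rot":[-31.4,0.6,8.2],"jaw":5.0},{"offset":[1.8,5.7,6.3],"delta_rot":[-31.4,0.6,8.2],"jaw":5.0},{"offset":[1.8,5.7,6.3],"delta_rot":[-31.4,0.6,8.2],"jaw":5.0}])

```text
time: 11.88
position: [0.5213, -0.2543, 0.1189]
tool_rot: [0.956, -0.142, -0.048, 0.251]
ft_force: [-1.6, 1.2, 0.1]
grip_width: 0.05
```

```bash
python3 - <<'E'
from h import *
st()
G=Rzx(-ax,row)
plan([(TB+ax*.025,G,3),(TB-ax*.030,G,5)],5.0)
t=camera("top")[:,:,::-1]
cv2.imwrite("pics/e6.png",cv2.resize(t[140:260,190:360],None,fx=4.5,fy=4.5))
E
```

```text
t 11.88 p [ 0.5213 -0.2543  0.1189] x [ 0.955  -0.2958 -0.0206] z [-0.1634 -0.4672 -0.8689] F [-1.6403  1.1756  0.1091] w 0.0500 q [-0.3849  0.668   1.6576 -0.6758  0.9113  0.3594]
CALL 1
[{"offset":[0.3,0.3,0.3],"delta_rot":[-0.1,0.3,0.2],"jaw":5.0},{"offset":[0.5,0.6,0.5],"delta_rot":[-0.2,0.6,0.5],"jaw":5.0},{"offset":[0.8,0.8,0.8],"delta_rot":[-0.4,1.0,0.7],"jaw":5.0},{"offset":[0.8,0.8,1.9],"delta_rot":[-0.4,1.0,0.7],"jaw":5.0},{"offset":[0.8,0.9,3.0],"delta_rot":[-0.4,1.0,0.7],"jaw":5.0},{"offset":[0.8,0.9,4.1],"delta_rot":[-0.4,1.0,0.7],"jaw":5.0},{"offset":[0.9,0.9,5.2],"delta_rot":[-0.4,1.0,0.7],"jaw":5.0},{"offset":[0.9,0.9,6.3],"delta_rot":[-0.4,1.0,0.7],"jaw":5.0}]
```

View pics/e6.png

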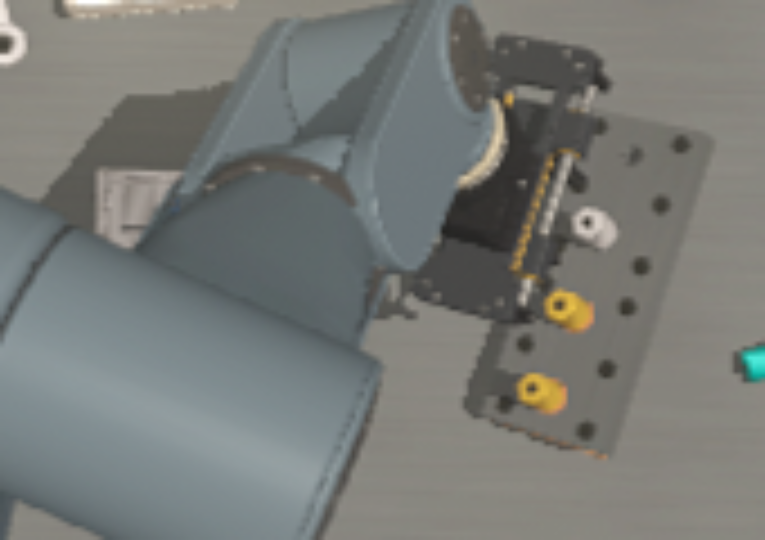

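Emit:
drive_tool(plan=[{"offset":[0.3,0.3,0.3],"delta_rot":[0,0.3,0.2],"jaw":5.0},{"offset":[0.5,0.6,0.5],"delta_rot":[-0.2,0.6,0.5],"jaw":5.0},{"offset":[0.8,0.8,0.8],"delta_rot":[-0.4,1,0.7],"jaw":5.0},{"offset":[0.8,0.8,0.8],"delta_rot":[-0.4,1,0.7],"jaw":5.0},{"offset":[0.8,0.8,0.8],"delta_rot":[-0.4,1,0.7],"jaw":5.0},{"offset":[0.8,0.8,0.8],"delta_rot":[-0.4,1,0.7],"jaw":5.0},{"offset":[0.8,0.8,0.8],"delta_rot":[-0.4,1,0.7],"jaw":5.0},{"offset":[0.8,0.8,0.8],"delta_rot":[-0.4,1,0.7],"jaw":5.0}])

```text
time: 12.6
position: [0.53, -0.2678, 0.121]
tool_rot: [0.955, -0.146, -0.033, 0.258]
ft_force: [-0.4, -0.2, -0.2]
grip_width: 0.0497
```

```bash
python3 - <<'E'
from h import *
st()
G=Rzx(-ax,row)
plan([(TB-ax*.030,G,7)],5.0)
E
```

```text
t 12.60 p [ 0.53   -0.2678  0.121 ] x [ 0.955  -0.2964  0.0119] z [-0.1388 -0.482  -0.8651] F [-0.4455 -0.1726 -0.1914] w 0.0497 q [-0.3985  0.6693  1.6495 -0.6978  0.887   0.3747]
CALL 1
[{"offset":[-0.1,-0.0,0.9],"delta_rot":[0.0,-0.1,-0.0],"jaw":5.0},{"offset":[-0.1,-0.1,1.7],"delta_rot":[0.0,-0.2,-0.1],"jaw":5.0},{"offset":[-0.2,-0.1,2.6],"delta_rot":[0.0,-0.3,-0.1],"jaw":5.0},{"offset":[-0.3,-0.1,3.4],"delta_rot":[0.1,-0.4,-0.2],"jaw":5.0},{"offset":[-0.4,-0.1,4.3],"delta_rot":[0.1,-0.5,-0.2],"jaw":5.0},{"offset":[-0.4,-0.2,5.1],"delta_rot":[0.1,-0.5,-0.2],"jaw":5.0},{"offset":[-0.5,-0.2,6.0],"delta_rot":[0.1,-0.6,-0.3],"jaw":5.0},{"offset":[-0.5,-0.2,6.0],"delta_rot":[0.1,-0.6,-0.3],"jaw":5.0}]
```

Emit:
drive_tool(plan=[{"offset":[-0.1,0,0.9],"delta_rot":[0,0,0],"jaw":5.0},{"offset":[-0.2,0,1.7],"delta_rot":[0,-0.3,0],"jaw":5.0},{"offset":[-0.3,-0.1,2.6],"delta_rot":[0,-0.5,-0.2],"jaw":5.0},{"offset":[-0.3,-0.1,3.5],"delta_rot":[0,-0.6,-0.2],"jaw":5.0},{"offset":[-0.4,-0.2,4.5],"delta_rot":[0,-0.6,-0.2],"jaw":5.0},{"offset":[-0.4,-0.2,5.4],"delta_rot":[0,-0.6,-0.2],"jaw":5.0},{"offset":[-0.4,-0.2,6.0],"delta_rot":[0,-0.6,-0.2],"jaw":5.0},{"offset":[-0.4,-0.2,6.0],"delta_rot":[0,-0.6,-0.2],"jaw":5.0}])

```text
time: 13.27
position: [0.5172, -0.2944, 0.0661]
tool_rot: [0.955, -0.146, -0.04, 0.256]
ft_force: [0.2, -0.8, -0.9]
grip_width: 0.0502
```

```bash
python3 - <<'E'
from h import *
st()
p,r,o=cur(); print("lateral",r.inv().apply(TB-p))
E
```

```text
t 13.27 p [ 0.5172 -0.2944  0.0661] x [ 0.9541 -0.2996 -0.002 ] z [-0.1518 -0.4776 -0.8653] F [ 0.1757 -0.7771 -0.8596] w 0.0502 q [-0.4493  0.7562  1.6758 -0.7715  0.7918  0.4323]
lateral [-0.0002  0.0005 -0.0323]
```

Emit:
drive_tool(plan=[{"offset":[0,0,0],"delta_rot":[0,0,0],"jaw":3.0},{"offset":[0,0,0],"delta_rot":[0,0,0],"jaw":2.0},{"offset":[0,0,0],"delta_rot":[0,0,0],"jaw":1.5},{"offset":[0,0,0],"delta_rot":[0,0,0],"jaw":1.5},{"offset":[0,0,0],"delta_rot":[0,0,0],"jaw":1.5},{"offset":[0,0,-0.1],"delta_rot":[0,0,0],"jaw":1.5},{"offset":[0,0,-0.4],"delta_rot":[0,0,0],"jaw":1.5},{"offset":[0,0,-0.8],"delta_rot":[0,0,0],"jaw":1.5}])

```text
time: 13.93
position: [0.5193, -0.2901, 0.0748]
tool_rot: [0.955, -0.146, -0.039, 0.257]
ft_force: [-0.5, -0.0, -0.2]
grip_width: 0.0215
```

Emit:
drive_tool(plan=[{"offset":[0,0,-0.6],"delta_rot":[0,0,0],"jaw":1.5},{"offset":[0,0,-1.2],"delta_rot":[0,0,0],"jaw":1.5},{"offset":[0,0,-1.8],"delta_rot":[0,0,0],"jaw":1.5},{"offset":[0,0,-2.5],"delta_rot":[0,0,0],"jaw":1.5},{"offset":[0,0,-3.2],"delta_rot":[0,0,0],"jaw":1.5},{"offset":[0,0,-4.0],"delta_rot":[0,0,0],"jaw":1.5},{"offset":[0,0,-5.0],"delta_rot":[0,0,0],"jaw":1.5},{"offset":[0,0,-5.5],"delta_rot":[0,0,0],"jaw":1.5}])

```text
time: 14.6
position: [0.5285, -0.2633, 0.1238]
tool_rot: [0.955, -0.146, -0.038, 0.257]
ft_force: [-0.1, -0.0, -0.9]
grip_width: 0.0213
```

```bash
python3 - <<'E'
from h import *
st()
t,s=camera("top")[:,:,::-1],camera("scene")[:,:,::-1]
a=cv2.resize(t[140:250,195:355],None,fx=3,fy=3); b=cv2.resize(s[195:305,145:255],None,fx=3,fy=3)
cv2.imwrite("pics/e7.png",np.hstack([a,b]))
E=placeTCP(.429,ext=.0437); print(E)
plan([([.52,-.235,.20],R.from_quat(get_obs()["tool_rot"])),([.43,-.13,.205],PL)],1.5,step=.036,rs=6.5)
E
```

```text
t 14.60 p [ 0.5285 -0.2633  0.1238] x [ 0.9545 -0.2981  0.0025] z [-0.1474 -0.4794 -0.8651] F [-0.065  -0.0297 -0.9261] w 0.0213 q [-0.3918  0.6653  1.6473 -0.689   0.9034  0.3686]
[0.429  0.0004 0.0424]
CALL 1
[{"offset":[-0.6,0.6,-2.6],"delta_rot":[0.0,0.0,0.0],"jaw":1.5},{"offset":[-1.1,1.1,-5.2],"delta_rot":[0.0,0.0,0.0],"jaw":1.5},{"offset":[-1.7,1.7,-7.8],"delta_rot":[0.0,0.0,0.0],"jaw":1.5},{"offset":[-2.6,1.2,-8.2],"delta_rot":[5.8,-0.1,-1.5],"jaw":1.5},{"offset":[-3.6,0.7,-8.5],"delta_rot":[11.6,-0.3,-3.1],"jaw":1.5},{"offset":[-4.6,0.2,-8.9],"delta_rot":[17.4,-0.4,-4.6],"jaw":1.5},{"offset":[-5.6,-0.3,-9.2],"delta_rot":[23.2,-0.6,-6.1],"jaw":1.5},{"offset":[-6.5,-0.8,-9.6],"delta_rot":[29.0,-0.7,-7.6],"jaw":1.5}]
CALL 2
[{"offset":[-0.9,-0.7,-0.0],"delta_rot":[5.8,-0.1,-1.5],"jaw":1.5},{"offset":[-1.8,-1.5,-0.0],"delta_rot":[11.6,-0.3,-3.1],"jaw":1.5},{"offset":[-2.7,-2.2,-0.0],"delta_rot":[17.4,-0.4,-4.6],"jaw":1.5},{"offset":[-3.6,-2.9,-0.1],"delta_rot":[23.2,-0.6,-6.1],"jaw":1.5},{"offset":[-4.5,-3.6,-0.1],"delta_rot":[29.0,-0.7,-7.6],"jaw":1.5},{"offset":[-5.4,-4.4,-0.1],"delta_rot":[34.8,-0.9,-9.2],"jaw":1.5},{"offset":[-6.3,-5.1,-0.1],"delta_rot":[40.6,-1.0,-10.7],"jaw":1.5},{"offset":[-6.3,-5.1,-0.1],"delta_rot":[40.6,-1.0,-10.7],"jaw":1.5}]
```

View pics/e7.png

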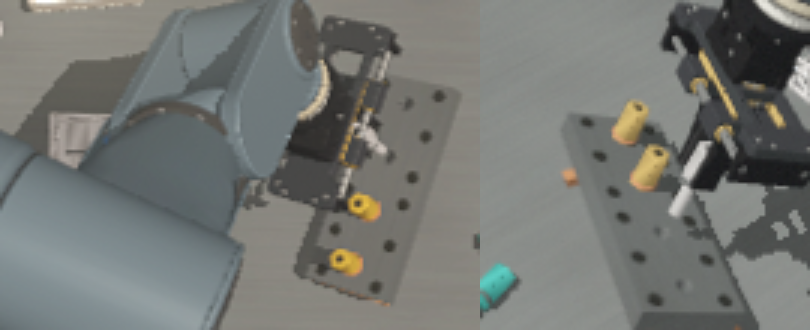

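Spindle B is held and clear, and both brass spindles are still standing. Carrying it over.

Emit:
drive_tool(plan=[{"offset":[-0.6,0.6,-2.6],"delta_rot":[0,0,0],"jaw":1.5},{"offset":[-1.1,1.1,-5.2],"delta_rot":[0,0,0],"jaw":1.5},{"offset":[-1.7,1.7,-7.8],"delta_rot":[0,0,0],"jaw":1.5},{"offset":[-2.6,1.2,-8.2],"delta_rot":[5.8,0,-1.5],"jaw":1.5},{"offset":[-3.6,0.7,-8.5],"delta_rot":[11.6,-0.3,-3],"jaw":1.5},{"offset":[-4.6,0.2,-8.9],"delta_rot":[17.4,-0.4,-4.6],"jaw":1.5},{"offset":[-5.6,-0.3,-9.2],"delta_rot":[23.2,-0.6,-6.1],"jaw":1.5},{"offset":[-6.5,-0.8,-9.6],"delta_rot":[29,-0.7,-7.6],"jaw":1.5}])

```text
time: 15.37
position: [0.4816, -0.1912, 0.202]
tool_rot: [0.996, -0.089, -0.023, 0.004]
ft_force: [-0.6, -0.2, -2.2]
grip_width: 0.0216
```

Emit:
drive_tool(plan=[{"offset":[-0.9,-0.7,0],"delta_rot":[5.8,0,-1.5],"jaw":1.5},{"offset":[-1.8,-1.5,0],"delta_rot":[11.6,-0.3,-3],"jaw":1.5},{"offset":[-2.7,-2.2,0],"delta_rot":[17.4,-0.4,-4.6],"jaw":1.5},{"offset":[-3.6,-2.9,0],"delta_rot":[23.2,-0.6,-6.1],"jaw":1.5},{"offset":[-4.5,-3.6,0],"delta_rot":[29,-0.7,-7.6],"jaw":1.5},{"offset":[-5.4,-4.4,0],"delta_rot":[34.8,-0.9,-9.2],"jaw":1.5},{"offset":[-6.3,-5.1,0],"delta_rot":[40.6,-1,-10.7],"jaw":1.5},{"offset":[-6.3,-5.1,0],"delta_rot":[40.6,-1,-10.7],"jaw":1.5}])

```text
time: 16.03
position: [0.4276, -0.1314, 0.2016]
tool_rot: [0.939, -0.003, -0.001, -0.345]
ft_force: [-0.4, -0.2, -0.7]
grip_width: 0.0218
```

```bash
python3 - <<'E'
from h import *
st()
E=placeTCP(.429,ext=.0437)
s=camera("scene")[:,:,::-1]
cv2.imwrite("pics/e8.png",cv2.resize(s[140:270,190:340],None,fx=4,fy=4))
plan([(E-zp*.13,PL,4),(E-zp*.06,PL,4)],1.5)
E
```

```text
t 16.03 p [ 0.4276 -0.1314  0.2016] x [ 1.     -0.0044 -0.0046] z [-0.0006  0.6469 -0.7626] F [-0.3504 -0.2188 -0.724 ] w 0.0218 q [-0.8628  0.5466  1.7348  0.4373  1.4458 -1.0444]
CALL 1
[{"offset":[0.0,0.0,1.9],"delta_rot":[-0.0,-0.0,-0.1],"jaw":1.5},{"offset":[0.0,0.1,3.9],"delta_rot":[-0.0,-0.0,-0.2],"jaw":1.5},{"offset":[0.0,0.1,5.8],"delta_rot":[-0.1,-0.0,-0.3],"jaw":1.5},{"offset":[0.0,0.2,7.7],"delta_rot":[-0.1,-0.0,-0.4],"jaw":1.5},{"offset":[0.0,0.2,9.5],"delta_rot":[-0.1,-0.0,-0.4],"jaw":1.5},{"offset":[0.0,0.2,11.2],"delta_rot":[-0.1,-0.0,-0.4],"jaw":1.5},{"offset":[0.0,0.2,13.0],"delta_rot":[-0.1,-0.0,-0.4],"jaw":1.5},{"offset":[0.0,0.2,14.7],"delta_rot":[-0.1,-0.0,-0.4],"jaw":1.5}]
```

View pics/e8.png

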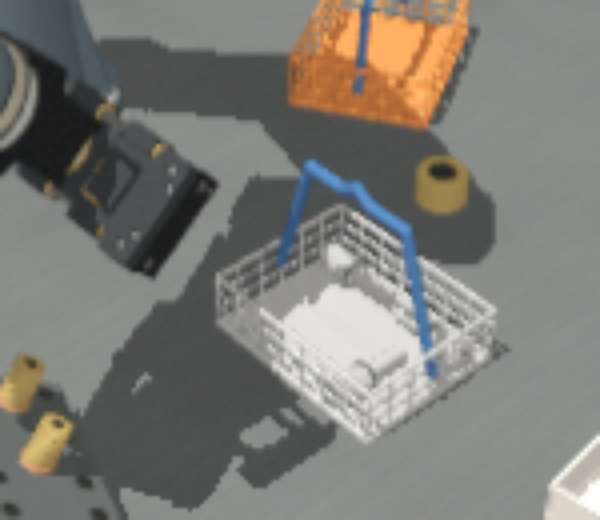

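Emit:
drive_tool(plan=[{"offset":[0,0,1.9],"delta_rot":[0,0,0],"jaw":1.5},{"offset":[0,0,3.9],"delta_rot":[0,0,-0.2],"jaw":1.5},{"offset":[0,0.1,5.8],"delta_rot":[0,0,-0.3],"jaw":1.5},{"offset":[0,0.2,7.7],"delta_rot":[0,0,-0.4],"jaw":1.5},{"offset":[0,0.2,9.5],"delta_rot":[0,0,-0.4],"jaw":1.5},{"offset":[0,0.2,11.2],"delta_rot":[0,0,-0.4],"jaw":1.5},{"offset":[0,0.2,13],"delta_rot":[0,0,-0.4],"jaw":1.5},{"offset":[0,0.2,14.7],"delta_rot":[0,0,-0.4],"jaw":1.5}])

```text
time: 16.75
position: [0.4301, -0.037, 0.0892]
tool_rot: [0.94, 0.003, 0.002, -0.34]
ft_force: [-0.0, 0.3, -0.8]
grip_width: 0.0217
```

```bash
python3 - <<'E'
from h import *
st()
E=placeTCP(.429,ext=.0437); p,r,o=cur(); print(r.inv().apply(E-p)*100)
E
```

```text
t 16.75 p [ 0.4301 -0.037   0.0892] x [1.     0.0042 0.005 ] z [ 0.0011  0.6402 -0.7682] F [-0.0335  0.2896 -0.7742] w 0.0217 q [-0.7252  0.7078  1.9188  0.5709  1.0931 -1.1499]
[-0.1205  0.1232  5.9957]
```

Emit:
drive_tool(plan=[{"offset":[0,0,1.0],"delta_rot":[0,0,0],"jaw":1.5},{"offset":[-0.1,0.1,2.0],"delta_rot":[0,0,0],"jaw":1.5},{"offset":[-0.1,0.1,3.0],"delta_rot":[0,0,0],"jaw":1.5},{"offset":[-0.1,0.1,4.0],"delta_rot":[0,0,0],"jaw":1.5},{"offset":[-0.1,0.1,4.7],"delta_rot":[0,0,0],"jaw":1.5},{"offset":[-0.1,0.1,5.2],"delta_rot":[0,0,0],"jaw":1.5},{"offset":[-0.1,0.1,5.6],"delta_rot":[0,0,0],"jaw":1.5},{"offset":[-0.1,0.1,5.8],"delta_rot":[0,0,0],"jaw":1.5}])

```text
time: 17.42
position: [0.4284, -0.0005, 0.0443]
tool_rot: [0.94, 0.002, 0.001, -0.343]
ft_force: [-0.4, -0.1, -0.5]
grip_width: 0.0212
```

Emit:
drive_tool(plan=[{"offset":[0,0,0.1],"delta_rot":[0,0,0],"jaw":1.5},{"offset":[0,0,0.2],"delta_rot":[0,0,0],"jaw":1.5},{"offset":[0,0,0.3],"delta_rot":[0,0,0],"jaw":1.5},{"offset":[0,0,0.3],"delta_rot":[0,0,0],"jaw":1.5},{"offset":[0,0,0.3],"delta_rot":[0,0,0],"jaw":1.5},{"offset":[0,0,0.3],"delta_rot":[0,0,0],"jaw":1.5},{"offset":[0,0,0.3],"delta_rot":[0,0,0],"jaw":1.5},{"offset":[0,0,0.3],"delta_rot":[0,0,0],"jaw":1.5}])

```text
time: 18.08
position: [0.4285, 0.0011, 0.0423]
tool_rot: [0.94, 0.002, 0.001, -0.342]
ft_force: [0.4, 0.4, -0.7]
grip_width: 0.0217
```

```bash
python3 - <<'E'
from h import *
st()
E=placeTCP(.429,ext=.0437); p,r,o=cur(); print(r.inv().apply(E-p)*100)
E
```

```text
t 18.08 p [0.4285 0.0011 0.0423] x [1.     0.0032 0.004 ] z [ 0.001   0.6434 -0.7655] F [ 0.3543  0.3506 -0.6915] w 0.0217 q [-0.6664  0.8028  1.9708  0.665   0.9626 -1.2248]
[ 0.0536  0.0482 -0.0453]
```

Emit:
drive_tool(plan=[{"offset":[0,0,0.1],"delta_rot":[0,0,0],"jaw":1.5},{"offset":[0,0,0.2],"delta_rot":[0,0,0],"jaw":1.5},{"offset":[0,0,0.3],"delta_rot":[0,0,0],"jaw":1.5},{"offset":[0,0,0.3],"delta_rot":[0,0,0],"jaw":1.5},{"offset":[0,0,0.3],"delta_rot":[0,0,0],"jaw":1.5},{"offset":[0,0,0.3],"delta_rot":[0,0,0],"jaw":1.5},{"offset":[0,0,0.3],"delta_rot":[0,0,0],"jaw":1.5},{"offset":[0,0,0.3],"delta_rot":[0,0,0],"jaw":1.5}])

```text
time: 18.75
position: [0.4285, 0.0032, 0.0401]
tool_rot: [0.939, 0.002, 0.001, -0.343]
ft_force: [1.2, 0.0, 2.4]
grip_width: 0.0214
```

Contact at 2.4 N. Release.

Emit:
drive_tool(plan=[{"offset":[0,0,0],"delta_rot":[0,0,0],"jaw":2.1},{"offset":[0,0,0],"delta_rot":[0,0,0],"jaw":2.3},{"offset":[0,0,0],"delta_rot":[0,0,0],"jaw":2.5},{"offset":[0,0,0],"delta_rot":[0,0,0],"jaw":2.8},{"offset":[0,0,0],"delta_rot":[0,0,0],"jaw":3.2},{"offset":[0,0,0],"delta_rot":[0,0,0],"jaw":3.6},{"offset":[0,0,-0.2],"delta_rot":[0,0,0],"jaw":4.0},{"offset":[0,0,-1.0],"delta_rot":[0,0,0],"jaw":4.0}])

```text
time: 19.42
position: [0.4277, -0.0027, 0.0476]
tool_rot: [0.939, 0.002, 0.0, -0.343]
ft_force: [-1.0, 0.2, 0.9]
grip_width: 0.0383
```

Emit:
drive_tool(plan=[{"offset":[0,0,-1],"delta_rot":[0,0,0],"jaw":4},{"offset":[0,0,-2.5],"delta_rot":[0,0,0],"jaw":4},{"offset":[0,0,-4.5],"delta_rot":[0,0,0],"jaw":4},{"offset":[0,0,-7],"delta_rot":[0,0,0],"jaw":4},{"offset":[0,0,-10],"delta_rot":[0,0,0],"jaw":4},{"offset":[0,0,-13],"delta_rot":[0,0,0],"jaw":5},{"offset":[0,0,-16],"delta_rot":[0,0,0],"jaw":6},{"offset":[0,0,-19],"delta_rot":[0,0,0],"jaw":6}])

```text
time: 20.08
position: [0.4277, -0.1271, 0.1951]
tool_rot: [0.94, 0.002, 0.001, -0.342]
ft_force: [1.0, -0.9, -0.3]
grip_width: 0.0526
```

```bash
python3 - <<'E'
from h import *
st()
s=camera("scene")[:,:,::-1]; t=camera("top")[:,:,::-1]
a=cv2.resize(t[160:250,195:285],None,fx=4.5,fy=4.5); b=cv2.resize(s[165:255,235:325],None,fx=4.5,fy=4.5)
cv2.imwrite("pics/e9.png",np.hstack([a,b])[:,:800]); cv2.imwrite("pics/e9s.png",s);cv2.imwrite("pics/e9t.png",t)
E
```

```text
t 20.08 p [ 0.4277 -0.1271  0.1951] x [1.     0.0026 0.0037] z [ 0.0011  0.6425 -0.7663] F [ 1.0182 -0.9445 -0.3454] w 0.0526 q [-0.8564  0.5513  1.748   0.4407  1.4217 -1.0583]
```

View pics/e9.png

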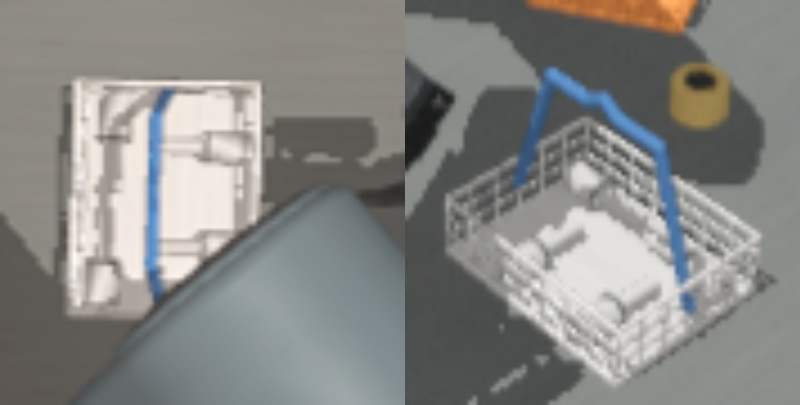

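All four steel spindles lie flat in the basket: two near the left wall, and the new two at top-view crop (205,145) and (190,245). Before the bail grip I'll fit a quick kinematic model from the logged poses, to check joint ranges for the lean.

```bash
cat > kin.py <<'E'
from h import *
from scipy.optimize import least_squares
Q=np.array([[.9905,.52849,1.43389,0,1.18134,-.17853],[-.3685,.7137,1.465,-.6291,1.0212,.2821],[-.7457,.6275,1.6094,.5001,1.4351,-.9456],[-.6664,.8028,1.9708,.665,.9626,-1.2248],[.1598,.1271,1.7945,0,1.2209,-.2254],[-.8564,.5513,1.7480,.4407,1.4217,-1.0583]])
P=np.array([[.24402,.57462,.22156],[.5929,-.2743,.1373],[.5051,-.1179,.1841],[.4285,.0011,.0423],[.3801,.1737,.3102],[.4277,-.1271,.1951]])
def fk(q,k):
    L1,L2,h,d=k[:4]
    Rm=R.from_euler('ZYZYZ',[q[0],q[1]+q[2],q[3],q[4],q[5]+np.pi])
    w=R.from_euler('Z',q[0]).apply([L1*np.sin(q[1])+L2*np.sin(q[1]+q[2])+k[4],0,h+L1*np.cos(q[1])+L2*np.cos(q[1]+q[2])])
    return w+Rm.as_matrix()[:,2]*d,Rm,w
f=least_squares(lambda k:np.concatenate([fk(q,k)[0]-p for q,p in zip(Q,P)]),[.4,.4,.3,.25,0])
K=f.x
lo=np.array([-3.08,-.75,.22,-1.43,0,-2.85]);hi=np.array([3.08,2.2,2.44,4.57,2.65,2.85])
def ik(p,Rm,q0):
    g=least_squares(lambda q:np.concatenate([(fk(q,K)[0]-p)*5,(fk(q,K)[1].inv()*Rm).as_rotvec()]),np.clip(q0,lo+.01,hi-.01),bounds=(lo,hi))
    return g.x,np.abs(g.fun).max()
E
python3 - <<'E'
from kin import *
print(K,np.abs(f.fun).max())
for q,z,x in [(Q[2],[.0058,.6414,-.7672],[1,-.0066,.0021]),(Q[1],[-.148,-.4807,-.8643],[.9558,-.2939,0])]:
    M=fk(q,K)[1].as_matrix(); print(M[:,0]-x,M[:,2]-z)
q=Q[5]
for t in(0,15,-15):
  for sx in(1,-1):
    L=np.radians(50);T=np.radians(t)
    z=[np.sin(T),np.cos(T)*np.sin(L),-np.cos(T)*np.cos(L)]
    G=Rzx(z,[0,-sx*np.cos(L),-sx*np.sin(L)])
    s=1 if t>=0 else -1
    for nm,g in (("pick",[.467-s*.032,.0152,.150]),("hook",[.535-s*.032,.255,.244])):
        p=np.array(g)+np.array(z)*.019
        sol=ik(p,G,np.array([q[0],q[1],q[2],.8,1.3,.5*sx])); print(t,sx,nm,sol, "wrist",fk(sol[0],K)[2])
E
```

```text
Traceback (most recent call last):
  File "kin.py", line 10, in <module>
    f=least_squares(lambda k:np.concatenate([fk(q,k)[0]-p for q,p in zip(Q,P)]),[.4,.4,.3,.25,0])
  File "kin.py", line 10, in <lambda>
    f=least_squares(lambda k:np.concatenate([fk(q,k)[0]-p for q,p in zip(Q,P)]),[.4,.4,.3,.25,0])
                                             ~~^^^^^
  File "kin.py", line 7, in fk
    Rm=R.from_euler('ZYZYZ',[q[0],q[1]+q[2],q[3],q[4],q[5]+np.pi])
  File "scipy/spatial/transform/_rotation.pyx", line 1413, in scipy.spatial.transform._rotation.Rotation.from_euler
ValueError: Expected axis specification to be a non-empty string of upto 3 characters, got ZYZYZ
```

```bash
sed -i "s/Rm=R.from_euler('ZYZYZ',.*/Rm=R.from_euler('ZYZ',[q[0],q[1]+q[2],q[3]])*R.from_euler('YZ',[q[4],q[5]+np.pi])/" kin.py
cat > k2.py <<'E'
from kin import *
print(K,np.abs(f.fun).max())
for q,z,x in [(Q[2],[.0058,.6414,-.7672],[1,-.0066,.0021]),(Q[1],[-.148,-.4807,-.8643],[.9558,-.2939,0])]:
    M=fk(q,K)[1].as_matrix(); print(M[:,0]-x,M[:,2]-z)
q=Q[5]
for t in(0,15,-15):
  for sx in(1,-1):
    L=np.radians(50);T=np.radians(t)
    z=[np.sin(T),np.cos(T)*np.sin(L),-np.cos(T)*np.cos(L)]
    G=Rzx(z,[0,-sx*np.cos(L),-sx*np.sin(L)])
    s=1 if t>=0 else -1
    for nm,g in (("pick",[.467-s*.032,.0152,.150]),("hook",[.535-s*.032,.255,.244])):
        p=np.array(g)+np.array(z)*.019
        sol=ik(p,G,np.array([q[0],q[1],q[2],.8,1.3,.5*sx])); print(t,sx,nm,sol, "wrist",fk(sol[0],K)[2])
E
python3 k2.py
```

```text
[ 0.5301  0.3736  0.3077  0.4022 -0.0023] 0.1536500598404693
[-0.     -0.0001 -0.0001] [ 0. -0.  0.]
[ 0.     -0.     -0.0004] [-0.0001  0.      0.    ]
0 1 pick (array([-0.5692,  0.6787,  1.942 ,  0.7607,  1.211 ,  0.4644]), np.float64(6.24765794654536e-11)) wrist [ 0.435  -0.2783  0.3963]
0 1 hook (array([-0.0764,  0.511 ,  1.9063,  1.0194,  1.1122,  0.8283]), np.float64(1.374594882364022e-11)) wrist [ 0.503  -0.0385  0.4903]
0 -1 pick (array([-0.5692,  0.6787,  1.942 ,  0.7607,  1.211 , -2.6772]), np.float64(5.086209231563998e-13)) wrist [ 0.435  -0.2783  0.3963]
0 -1 hook (array([-0.0764,  0.511 ,  1.9063,  1.0194,  1.1122, -2.3133]), np.float64(7.494005416219807e-16)) wrist [ 0.503  -0.0385  0.4903]
15 1 pick (array([-0.6741,  0.6176,  2.1823,  1.0215,  1.0495,  0.1594]), np.float64(5.050007079177022e-10)) wrist [ 0.3358 -0.2683  0.3879]
15 1 hook (array([-0.0705,  0.398 ,  2.1733,  1.3601,  0.8842,  0.525 ]), np.float64(3.1585845050585704e-13)) wrist [ 0.4038 -0.0285  0.4819]
15 -1 pick (array([-0.6405,  0.5998,  2.136 ,  0.96  ,  1.0585, -2.85  ]), np.float64(0.0459901419740514)) wrist [ 0.3563 -0.2656  0.402 ]
15 -1 hook (array([-0.0705,  0.398 ,  2.1733,  1.3601,  0.8842, -2.6166]), np.float64(1.232971502673763e-10)) wrist [ 0.4038 -0.0285  0.4819]
-15 1 pick (array([-0.4217,  0.8514,  1.5236,  0.6074,  1.4974,  0.7433]), np.float64(3.885780586188048e-15)) wrist [ 0.5982 -0.2683  0.3879]
-15 1 hook (array([-0.0428,  0.752 ,  1.4253,  0.8229,  1.4551,  1.0902]), np.float64(4.440892098500626e-15)) wrist [ 0.6662 -0.0285  0.4819]
-15 -1 pick (array([-0.4217,  0.8514,  1.5236,  0.6074,  1.4974, -2.3983]), np.float64(3.2029576213510325e-10)) wrist [ 0.5982 -0.2683  0.3879]
-15 -1 hook (array([-0.0428,  0.752 ,  1.4253,  0.8229,  1.4551, -2.0514]), np.float64(6.007902508819996e-11)) wrist [ 0.6662 -0.0285  0.4819]
```

```bash
python3 - <<'E'
import re
s=open('kin.py').read()
s=s.replace("Q=np.array(","Q=np.array(").replace("w=R.from_euler('Z',q[0]).apply([L1*np.sin(q[1])+L2*np.sin(q[1]+q[2])+k[4],0,h+L1*np.cos(q[1])+L2*np.cos(q[1]+q[2])])",
"s,c=np.sin(q[1]+q[2]),np.cos(q[1]+q[2]); w=R.from_euler('Z',q[0]).apply([L1*np.sin(q[1])+L2*s+k[4]+k[5]*c,k[6],h+L1*np.cos(q[1])+L2*c-k[5]*s])").replace(".25,0])",".25,0,0,0])")
s=s.replace("Q=np.array([","Q=np.array([[-.4493,.7562,1.6758,-.7715,.7918,.4323],[-.6118,.7681,1.7645,.6117,1.1434,-1.0286],").replace("P=np.array([","P=np.array([[.5172,-.2944,.0661],[.5031,-.0224,.0765],")
open('kin.py','w').write(s)
E
python3 - <<'E'
from kin import *
print(K); print(f.fun.reshape(-1,3))
E
```

```text
[0.5879 0.3917 0.2742 0.3055 0.     0.114  0.111 ]
[[-0.     -0.      0.    ]
 [ 0.     -0.      0.    ]
 [-0.     -0.     -0.    ]
 [ 0.      0.      0.    ]
 [ 0.      0.     -0.    ]
 [-0.0001 -0.      0.    ]
 [ 0.     -0.      0.    ]
 [ 0.     -0.     -0.    ]]
```

Exact fit. Now the reach check for the bail poses.

```bash
sed -i '/^for q,z,x/,/^    M=/d; s/q=Q\[5\]/q=Q[-1]/' k2.py; python3 k2.py
```

```text
[0.5879 0.3917 0.2742 0.3055 0.     0.114  0.111 ] 5.0287177740138134e-05
0 1 pick (array([-0.6721,  0.6824,  1.9363,  0.6847,  1.2464,  0.4249]), np.float64(5.059530572282256e-11)) wrist [ 0.435  -0.2043  0.3342]
0 1 hook (array([-0.1514,  0.521 ,  1.827 ,  0.952 ,  1.1935,  0.8603]), np.float64(6.106226635438361e-16)) wrist [0.503  0.0355 0.4282]
0 -1 pick (array([-0.6721,  0.6824,  1.9363,  0.6847,  1.2464, -2.7167]), np.float64(5.873959652014094e-11)) wrist [ 0.435  -0.2043  0.3342]
0 -1 hook (array([-0.1514,  0.521 ,  1.827 ,  0.952 ,  1.1935, -2.2813]), np.float64(6.025013821187031e-11)) wrist [0.503  0.0355 0.4282]
15 1 pick (array([-0.7727,  0.6709,  2.1132,  0.9321,  1.0863,  0.1527]), np.float64(6.604317093206192e-11)) wrist [ 0.3609 -0.1968  0.3279]
15 1 hook (array([-0.1605,  0.4641,  2.009 ,  1.2261,  0.9615,  0.6254]), np.float64(7.906453269868052e-12)) wrist [0.4289 0.043  0.4219]
15 -1 pick (array([-0.738 ,  0.6454,  2.0701,  0.871 ,  1.1031, -2.85  ]), np.float64(0.049653298565851926)) wrist [ 0.3793 -0.1949  0.3401]
15 -1 hook (array([-0.1605,  0.4641,  2.009 ,  1.2261,  0.9615, -2.5162]), np.float64(6.370803884436782e-10)) wrist [0.4289 0.043  0.4219]
-15 1 pick (array([-0.5149,  0.7789,  1.615 ,  0.5437,  1.5164,  0.6792]), np.float64(5.995204332975845e-14)) wrist [ 0.5731 -0.1968  0.3279]
-15 1 hook (array([-0.1066,  0.6772,  1.4755,  0.7888,  1.5103,  1.0712]), np.float64(5.474509734426647e-12)) wrist [0.6411 0.043  0.4219]
-15 -1 pick (array([-0.5149,  0.7789,  1.615 ,  0.5437,  1.5164, -2.4624]), np.float64(2.853348363140995e-09)) wrist [ 0.5731 -0.1968  0.3279]
-15 -1 hook (array([-0.1066,  0.6772,  1.4755,  0.7888,  1.5103, -2.0704]), np.float64(7.278853908498918e-10)) wrist [0.6411 0.043  0.4219]
```

```bash
cat >> h.py <<'E'
_L,_T=np.radians(50),np.radians(20)
zb=np.array([np.sin(_T),np.cos(_T)*np.sin(_L),-np.cos(_T)*np.cos(_L)])
BG=Rzx(zb,[0,-np.cos(_L),-np.sin(_L)])
def gT(mid): return np.array(mid)+[-.036,0,-.009]+zb*.019   # TCP for bail mid at given point
E
cat > k3.py <<'E'
from kin import *
q=Q[-1]
for m in ([.467,.0152,.159],[.535,.2,.3],[.535,.255,.3],[.535,.255,.21]):
    sol=ik(gT(m),BG,np.array([q[0],q[1],q[2],.8,1.3,.5])); print(gT(m),sol,fk(sol[0],K)[2]); q=sol[0]
# shank / tube distance to body box, bar at seat height 0.253 and 0.215
M=BG.as_matrix()
for zz in(.29,.253,.215):
    g=gT([.535,.255,zz])-zb*.019
    draw=.253-min(zz,.253); base=.253-draw
    pts=[(.535,.255,base+.064+i*.005) for i in range(40)]+[(.535,.255+.0175,base+i*.004) for i in range(12)]+[(.535+.0145*np.cos(a),.255+.0145*np.sin(a),z) for a in np.arange(0,6.3,.5) for z in np.arange(.375,.54,.01)]
    l=(np.array(pts)-g)@M; # local
    d=np.maximum(np.abs(l)-np.array([.095,.0375,0]),0); dz=np.maximum(l[:,2]+.051,0)
    dd=np.sqrt(d[:,0]**2+d[:,1]**2+dz**2); i=dd.argmin(); print(zz,"min gap",dd.min(),l[i],i)
plan_=None
E
python3 k3.py; python3 - <<'E'
from h import *
plan([([.40,-.15,.24],BG),(gT([.467,.0152,.159])-zb*.08,BG)],5.0,step=.036,rs=6.8)
E
```

```text
[0.4375 0.0289 0.1385] (array([-0.8141,  0.681 ,  2.1837,  1.0334,  1.0447,  0.0196]), np.float64(2.3869795029440866e-15)) [ 0.333 -0.191  0.323]
[0.5055 0.2137 0.2795] (array([-0.2959,  0.3463,  2.039 ,  1.1752,  1.0241,  0.6387]), np.float64(5.46979128657199e-13)) [ 0.401  -0.0062  0.464 ]
[0.5055 0.2687 0.2795] (array([-0.1573,  0.3495,  2.0324,  1.2514,  0.9361,  0.6827]), np.float64(7.660594381064811e-12)) [0.401  0.0488 0.464 ]
[0.5055 0.2687 0.1895] (array([-0.1573,  0.5539,  2.1091,  1.4685,  0.8766,  0.333 ]), np.float64(1.3322676295501878e-14)) [0.401  0.0488 0.374 ]
0.29 min gap 0.00429104079719659 [-0.0733 -0.0405 -0.0479] 154
0.253 min gap 0.012951374317917964 [-0.1017 -0.0486 -0.0703] 154
0.215 min gap 0.018230422400898026 [-0.0712 -0.0543 -0.0439] 4
CALL 1
[{"offset":[-0.2,-0.1,-0.3],"delta_rot":[1.7,0.5,6.5],"jaw":5.0},{"offset":[-0.4,-0.2,-0.7],"delta_rot":[3.4,1.0,13.0],"jaw":5.0},{"offset":[-0.6,-0.3,-1.0],"delta_rot":[5.0,1.6,19.5],"jaw":5.0},{"offset":[-0.9,-0.4,-1.3],"delta_rot":[6.7,2.1,26.0],"jaw":5.0},{"offset":[-1.1,-0.5,-1.7],"delta_rot":[8.4,2.6,32.5],"jaw
[... 533 characters left out ...]
{"offset":[-1.3,0.2,-2.0],"delta_rot":[10.1,3.1,39.0],"jaw":5.0},{"offset":[-2.2,-0.2,1.1],"delta_rot":[10.1,3.1,39.0],"jaw":5.0},{"offset":[-3.1,-0.6,4.3],"delta_rot":[10.1,3.1,39.0],"jaw":5.0}]
CALL 3
[{"offset":[-0.9,0.8,3.1],"delta_rot":[0.0,0.0,0.0],"jaw":5.0},{"offset":[-1.9,1.7,6.1],"delta_rot":[0.0,0.0,0.0],"jaw":5.0},{"offset":[-1.9,1.7,6.1],"delta_rot":[0.0,0.0,0.0],"jaw":5.0},{"offset":[-1.9,1.7,6.1],"delta_rot":[0.0,0.0,0.0],"jaw":5.0},{"offset":[-1.9,1.7,6.1],"delta_rot":[0.0,0.0,0.0],"jaw":5.0},{"offset":[-1.9,1.7,6.1],"delta_rot":[0.0,0.0,0.0],"jaw":5.0},{"offset":[-1.9,1.7,6.1],"delta_rot":[0.0,0.0,0.0],"jaw":5.0},{"offset":[-1.9,1.7,6.1],"delta_rot":[0.0,0.0,0.0],"jaw":5.0}]
```

```bash
cat > k4.py <<'E'
from kin import *
for Ld in(50,55,60,65):
  for Td in(20,25):
    L,T=np.radians(Ld),np.radians(Td)
    z=np.array([np.sin(T),np.cos(T)*np.sin(L),-np.cos(T)*np.cos(L)]);B=Rzx(z,[0,-np.cos(L),-np.sin(L)]);M=B.as_matrix();o=[]
    for zz in(.292,.253,.215):
      g=np.array([.535-.036,.255,zz-.009]); base=min(zz,.253)
      pts=[(.535,.255,base+.064+i*.005) for i in range(40)]+[(.535,.255+.0175,base+i*.004) for i in range(12)]+[(.535+.0145*np.cos(a),.255+.0145*np.sin(a),h) for a in np.arange(0,6.3,.5) for h in np.arange(.375,.54,.01)]
      l=(np.array(pts)-g)@M; d=np.maximum(np.abs(l)-np.array([.095,.0375,0]),0); dz=np.maximum(l[:,2]+.051,0)
      o.append(np.sqrt(d[:,0]**2+d[:,1]**2+dz**2).min())
    qs=[]
    q=np.array([-.8,.68,2.1,1.,1.,0])
    for m in ([.467,.0152,.159],[.535,.255,.3],[.535,.255,.21]):
        s=ik(np.array(m)+[-.036,0,-.009]+z*.019,B,q);q=s[0];qs.append((np.round(q,2),s[1]<1e-6))
    # lowest body corner in pick
    g=np.array([.431,.0152,.150]); c=[g+M@[a,b,-.051] for a in(.095,-.095) for b in(.0375,-.0375)]
    print(Ld,Td,np.round(o,4),"low",np.round(min(c,key=lambda v:v[2]),3),qs)
E
python3 k4.py
```

```text
50 20 [0.0047 0.013  0.0182] low [ 0.378 -0.073  0.1  ] [(array([-0.81,  0.68,  2.18,  1.03,  1.04,  0.02]), np.True_), (array([-0.16,  0.35,  2.03,  1.25,  0.94,  0.68]), np.True_), (array([-0.16,  0.55,  2.11,  1.47,  0.88,  0.33]), np.True_)]
50 25 [0.0094 0.0183 0.0236] low [ 0.375 -0.069  0.097] [(array([-0.85,  0.7 ,  2.25,  1.15,  1.02, -0.12]), np.True_), (array([-0.15,  0.34,  2.09,  1.38,  0.87,  0.57]), np.True_), (array([-0.15,  0.56,  2.17,  1.64,  0.85,  0.18]), np.True_)]
55 20 [0.0042 0.0142 0.0182] low [ 0.378 -0.068  0.092] [(array([-0.84,  0.73,  2.17,  1.03,  1.11,  0.01]), np.True_), (array([-0.19,  0.39,  2.06,  1.33,  1.01,  0.6 ]), np.True_), (array([-0.19,  0.6 ,  2.12,  1.51,  0.97,  0.27]), np.True_)]
55 25 [0.0092 0.0188 0.0236] low [ 0.375 -0.064  0.09 ] [(array([-0.87,  0.75,  2.23,  1.13,  1.09, -0.12]), np.True_), (array([-0.18,  0.38,  2.11,  1.46,  0.95,  0.49]), np.True_), (array([-0.18,  0.61,  2.18,  1.67,  0.95,  0.13]), np.True_)]
60 20 [0.0046 0.0176 0.0189] low [ 0.378 -0.063  0.085] [(array([-0.86,  0.78,  2.16,  1.02,  1.18,  0.  ]), np.True
[... 167 characters left out ...]
375 -0.059  0.083] [(array([-0.9 ,  0.8 ,  2.22,  1.12,  1.15, -0.12]), np.True_), (array([-0.22,  0.42,  2.13,  1.52,  1.03,  0.43]), np.True_), (array([-0.22,  0.66,  2.19,  1.69,  1.04,  0.08]), np.True_)]
65 20 [0.0096 0.0214 0.0236] low [ 0.378 -0.057  0.079] [(array([-0.88,  0.83,  2.14,  1.02,  1.25, -0.  ]), np.True_), (array([-0.25,  0.48,  2.09,  1.45,  1.16,  0.46]), np.True_), (array([-0.25,  0.7 ,  2.14,  1.57,  1.14,  0.17]), np.True_)]
65 25 [0.0149 0.0239 0.0286] low [ 0.375 -0.052  0.077] [(array([-0.91,  0.86,  2.2 ,  1.1 ,  1.22, -0.11]), np.True_), (array([-0.25,  0.47,  2.15,  1.56,  1.12,  0.37]), np.True_), (array([-0.25,  0.72,  2.2 ,  1.7 ,  1.14,  0.05]), np.True_)]
```

```bash
sed -i 's/np.radians(50),np.radians(20)/np.radians(55),np.radians(27)/; s/\[-.036,0,-.009\]/[-.035,0,-.009]/' h.py; python3 k3.py; python3 - <<'E'
from h import *
plan([([.40,-.15,.24],BG),(gT([.467,.0152,.159])-zb*.07,BG)],4.0,step=.036,rs=6.8)
E
```

```text
[0.4406 0.0291 0.1403] (array([-0.8853,  0.763 ,  2.2555,  1.1767,  1.078 , -0.1755]), np.float64(5.878583730911656e-11)) [ 0.3019 -0.1939  0.2964]
[0.5086 0.2139 0.2813] (array([-0.3292,  0.3746,  2.1389,  1.401 ,  1.0154,  0.4315]), np.float64(1.982097819208661e-11)) [ 0.3699 -0.0091  0.4374]
[0.5086 0.2689 0.2813] (array([-0.1789,  0.3771,  2.1326,  1.513 ,  0.9279,  0.4483]), np.float64(2.7755575615628914e-15)) [0.3699 0.0459 0.4374]
[0.5086 0.2689 0.1913] (array([-0.1789,  0.6133,  2.2022,  1.7399,  0.9451,  0.0685]), np.float64(1.2054579556775025e-10)) [0.3699 0.0459 0.3474]
0.29 min gap 0.010460301341689146 [-0.0946 -0.0473 -0.0474] 156
0.253 min gap 0.01961459790864386 [-0.1085 -0.0517 -0.0561] 154
0.215 min gap 0.02474622903645938 [-0.0885 -0.0593 -0.0393] 7
CALL 1
[{"offset":[-0.2,-0.1,-0.3],"delta_rot":[2.2,0.6,6.1],"jaw":4.0},{"offset":[-0.4,-0.2,-0.6],"delta_rot":[4.4,1.2,12.2],"jaw":4.0},{"offset":[-0.6,-0.3,-0.9],"delta_rot":[6.6,1.8,18.3],"jaw":4.0},{"offset":[-0.8,-0.4,-1.2],"delta_rot":[8.8,2.4,24.5],"jaw":4.0},{"offset":[-1.0,-0.4,-1.6],"delta_rot":[10.9,3.0,30.6],
[... 545 characters left out ...]
offset":[-1.3,-0.0,-1.9],"delta_rot":[13.1,3.6,36.7],"jaw":4.0},{"offset":[-1.5,-0.0,-2.2],"delta_rot":[15.3,4.2,42.8],"jaw":4.0},{"offset":[-2.3,-0.1,1.3],"delta_rot":[15.3,4.2,42.8],"jaw":4.0}]
CALL 3
[{"offset":[-0.5,1.4,3.3],"delta_rot":[0.0,0.0,0.0],"jaw":4.0},{"offset":[-1.1,2.8,6.5],"delta_rot":[0.0,0.0,0.0],"jaw":4.0},{"offset":[-1.6,4.2,9.8],"delta_rot":[0.0,0.0,0.0],"jaw":4.0},{"offset":[-1.6,4.2,9.8],"delta_rot":[0.0,0.0,0.0],"jaw":4.0},{"offset":[-1.6,4.2,9.8],"delta_rot":[0.0,0.0,0.0],"jaw":4.0},{"offset":[-1.6,4.2,9.8],"delta_rot":[0.0,0.0,0.0],"jaw":4.0},{"offset":[-1.6,4.2,9.8],"delta_rot":[0.0,0.0,0.0],"jaw":4.0},{"offset":[-1.6,4.2,9.8],"delta_rot":[0.0,0.0,0.0],"jaw":4.0}]
```

Emit:
drive_tool(plan=[{"offset":[-0.2,0,-0.3],"delta_rot":[2.2,0.6,6.1],"jaw":4.0},{"offset":[-0.4,-0.2,-0.6],"delta_rot":[4.4,1.2,12.2],"jaw":4.0},{"offset":[-0.6,-0.3,-0.9],"delta_rot":[6.6,1.8,18.3],"jaw":4.0},{"offset":[-0.8,-0.4,-1.2],"delta_rot":[8.8,2.4,24.5],"jaw":4.0},{"offset":[-1.0,-0.4,-1.6],"delta_rot":[10.9,3.0,30.6],"jaw":4.0},{"offset":[-1.2,-0.5,-1.9],"delta_rot":[13,3.6,36.7],"jaw":4.0},{"offset":[-1.4,-0.6,-2.2],"delta_rot":[15.3,4.2,42.8],"jaw":4.0},{"offset":[-1.6,-0.7,-2.5],"delta_rot":[17.5,4.8,48.9],"jaw":4.0}])

```text
time: 20.85
position: [0.4117, -0.1359, 0.2165]
tool_rot: [0.793, -0.401, -0.104, -0.447]
ft_force: [-0.3, -0.0, -0.1]
grip_width: 0.0403
```

Emit:
drive_tool(plan=[{"offset":[-0.2,0,-0.3],"delta_rot":[2.2,0.6,6.1],"jaw":4.0},{"offset":[-0.4,0,-0.6],"delta_rot":[4.4,1.2,12.2],"jaw":4.0},{"offset":[-0.6,0,-0.9],"delta_rot":[6.6,1.8,18.3],"jaw":4.0},{"offset":[-0.9,0,-1.3],"delta_rot":[8.8,2.4,24.5],"jaw":4.0},{"offset":[-1.1,0,-1.6],"delta_rot":[10.9,3.0,30.6],"jaw":4.0},{"offset":[-1.3,0,-1.9],"delta_rot":[13,3.6,36.7],"jaw":4.0},{"offset":[-1.5,0,-2.2],"delta_rot":[15.3,4.2,42.8],"jaw":4.0},{"offset":[-1.5,0,-2.2],"delta_rot":[15.3,4.2,42.8],"jaw":4.0}])

```text
time: 21.52
position: [0.3968, -0.1443, 0.2375]
tool_rot: [-0.531, 0.687, 0.178, 0.464]
ft_force: [-0.4, 0.4, 0.3]
grip_width: 0.0396
```

```bash
python3 - <<'E'
from h import *
st()
plan([(gT([.467,.0152,.159])-zb*.07,BG,5)],4.0)
t=camera("top")[:,:,::-1];s=camera("scene")[:,:,::-1]
cv2.imwrite("pics/f1.png",np.hstack([cv2.resize(t[150:270,170:290],None,fx=3.3,fy=3.3),cv2.resize(s[140:260,215:335],None,fx=3.3,fy=3.3)]))
E
```

```text
t 21.52 p [ 0.3968 -0.1443  0.2375] x [-0.0066 -0.5639 -0.8258] z [ 0.4482  0.7366 -0.5065] F [-0.3722  0.3637  0.3411] w 0.0396 q [-1.2061  0.543   1.9807  0.7552  1.4637  0.187 ]
CALL 1
[{"offset":[-0.4,1.0,2.5],"delta_rot":[0.1,0.1,-0.1],"jaw":4.0},{"offset":[-0.7,2.0,5.1],"delta_rot":[0.1,0.2,-0.3],"jaw":4.0},{"offset":[-1.1,3.0,7.6],"delta_rot":[0.2,0.3,-0.4],"jaw":4.0},{"offset":[-1.5,4.0,10.1],"delta_rot":[0.3,0.3,-0.5],"jaw":4.0},{"offset":[-1.8,5.0,12.7],"delta_rot":[0.4,0.4,-0.6],"jaw":4.0},{"offset":[-1.8,5.0,12.7],"delta_rot":[0.4,0.4,-0.6],"jaw":4.0},{"offset":[-1.8,5.0,12.7],"delta_rot":[0.4,0.4,-0.6],"jaw":4.0},{"offset":[-1.8,5.0,12.7],"delta_rot":[0.4,0.4,-0.6],"jaw":4.0}]
```

View pics/f1.png

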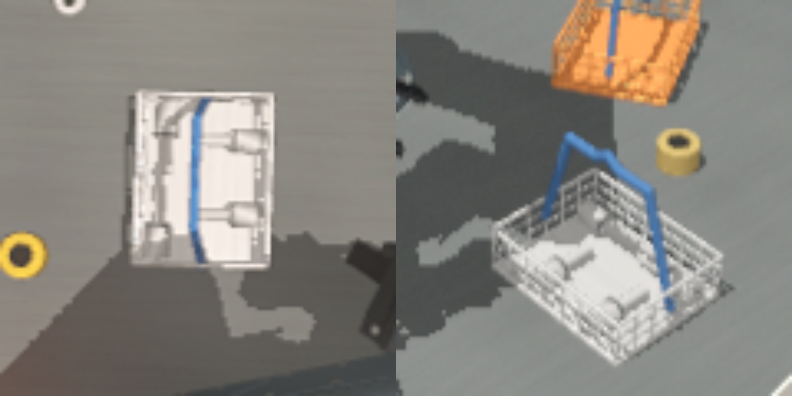

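Both views of the basket are unobstructed, so I'll remeasure the bail from the blue mask while moving to the pre-grasp. Saved frames suffice.

```bash
python3 - <<'E'
from h import *
t=camera("top"); hsv=cv2.cvtColor(t,cv2.COLOR_RGB2HSV)
m=cv2.inRange(hsv,(95,110,60),(125,255,255)); m[:, :215]=0;m[:,250:]=0;m[:175]=0;m[240:]=0
for v in range(178,234,3):
    u=np.nonzero(m[v])[0]
    if len(u):
        w=u.mean(); print(v,len(u),round(w,2),onz("top",(w,v),.150)[:2])
s=camera("scene"); hsv=cv2.cvtColor(s,cv2.COLOR_RGB2HSV); m=cv2.inRange(hsv,(95,110,60),(125,255,255)); m[:175]=0;m[250:]=0;m[:,:255]=0;m[:,310:]=0
for u in range(264,296,3):
    v=np.nonzero(m[:,u])[0]
    if len(v): print("s",u,v.min(),v.max(), onz("scene",(u,(v.min()+v.max())/2),.150)[:2])
E
```

```text
181 1 231.0 [0.5328 0.0103]
184 2 229.5 [0.5232 0.0147]
187 1 229.0 [0.5136 0.0159]
190 1 229.0 [0.5041 0.0156]
193 2 228.5 [0.4946 0.0168]
196 2 228.5 [0.4851 0.0165]
199 2 228.5 [0.4757 0.0161]
202 2 228.5 [0.4662 0.0158]
205 2 228.5 [0.4568 0.0155]
208 2 228.5 [0.4474 0.0151]
211 2 228.5 [0.438  0.0148]
214 2 228.5 [0.4286 0.0145]
217 1 228.0 [0.4192 0.0157]
220 2 228.5 [0.4099 0.0138]
223 1 229.0 [0.4006 0.0119]
226 2 229.5 [0.3913 0.01  ]
s 264 186 195 [ 0.4436 -0.0225]
s 267 180 186 [0.4225 0.0087]
s 270 181 185 [0.4286 0.0155]
s 273 183 187 [0.442  0.0156]
s 276 185 188 [0.4535 0.0174]
s 279 185 189 [0.4613 0.0225]
s 282 189 192 [0.4795 0.0176]
s 285 192 194 [0.4939 0.0161]
s 288 194 196 [0.5065 0.0162]
s 291 196 204 [0.5285 0.0068]
s 294 207 220 [ 0.5752 -0.0278]
```

Emit:
drive_tool(plan=[{"offset":[-0.4,1.0,2.5],"delta_rot":[0,0,0],"jaw":4.0},{"offset":[-0.7,2.0,5],"delta_rot":[0,0.2,-0.3],"jaw":4.0},{"offset":[-1.1,3.0,7.6],"delta_rot":[0.2,0.3,-0.4],"jaw":4.0},{"offset":[-1.5,4.0,10],"delta_rot":[0.3,0.4,-0.6],"jaw":4.0},{"offset":[-1.8,5.0,12],"delta_rot":[0.4,0.4,-0.6],"jaw":4.0},{"offset":[-1.8,5.0,12],"delta_rot":[0.4,0.4,-0.6],"jaw":4.0},{"offset":[-1.8,5.0,12],"delta_rot":[0.4,0.4,-0.6],"jaw":4.0},{"offset":[-1.8,5.0,12],"delta_rot":[0.4,0.4,-0.6],"jaw":4.0}])

```text
time: 22.38
position: [0.4078, -0.0297, 0.1782]
tool_rot: [-0.536, 0.685, 0.169, 0.464]
ft_force: [0.9, 0.6, -0.5]
grip_width: 0.0399
```

```bash
python3 - <<'E'
from h import *
st()
g=gT([.467,.0156,.159])
plan([(g-zb*.035,BG,3),(g,BG,5)],4.0)
E
```

```text
t 22.38 p [ 0.4078 -0.0297  0.1782] x [ 0.0046 -0.5772 -0.8166] z [ 0.4541  0.7288 -0.5125] F [ 0.9304  0.6359 -0.5207] w 0.0399 q [-1.0589  0.6487  2.2178  0.9516  1.1798 -0.0538]
CALL 1
[{"offset":[-0.1,0.1,1.4],"delta_rot":[-0.0,-0.0,0.1],"jaw":4.0},{"offset":[-0.2,0.2,2.8],"delta_rot":[-0.0,-0.1,0.2],"jaw":4.0},{"offset":[-0.3,0.3,4.2],"delta_rot":[-0.0,-0.1,0.4],"jaw":4.0},{"offset":[-0.3,0.3,4.9],"delta_rot":[-0.0,-0.1,0.4],"jaw":4.0},{"offset":[-0.3,0.3,5.6],"delta_rot":[-0.0,-0.1,0.4],"jaw":4.0},{"offset":[-0.3,0.3,6.3],"delta_rot":[-0.0,-0.1,0.4],"jaw":4.0},{"offset":[-0.3,0.3,7.0],"delta_rot":[-0.0,-0.1,0.4],"jaw":4.0},{"offset":[-0.3,0.3,7.7],"delta_rot":[-0.0,-0.1,0.4],"jaw":4.0}]
```

Emit:
drive_tool(plan=[{"offset":[-0.1,0.1,1.4],"delta_rot":[0,0,0],"jaw":4.0},{"offset":[-0.2,0.2,2.8],"delta_rot":[0,0,0.2],"jaw":4.0},{"offset":[-0.3,0.3,4.0],"delta_rot":[0,0,0.4],"jaw":4.0},{"offset":[-0.3,0.3,5.0],"delta_rot":[0,0,0.4],"jaw":4.0},{"offset":[-0.3,0.3,6.0],"delta_rot":[0,0,0.4],"jaw":4.0},{"offset":[-0.3,0.3,7.0],"delta_rot":[0,0,0.4],"jaw":4.0},{"offset":[-0.3,0.3,7.7],"delta_rot":[0,0,0.4],"jaw":4.0},{"offset":[-0.3,0.3,7.7],"delta_rot":[0,0,0.4],"jaw":4.0}])

```text
time: 23.05
position: [0.4402, 0.0299, 0.1404]
tool_rot: [-0.533, 0.687, 0.171, 0.463]
ft_force: [-0.7, -0.2, 0.2]
grip_width: 0.0401
```

```bash
python3 - <<'E'
from h import *
st()
p,r,o=cur(); print(r.inv().apply(gT([.467,.0156,.159])-p)*100)
s=camera("scene")[:,:,::-1]
cv2.imwrite("pics/f2.png",cv2.resize(s[140:260,215:335],None,fx=4.5,fy=4.5))
E
```

```text
t 23.05 p [0.4402 0.0299 0.1404] x [-0.0016 -0.5739 -0.8189] z [ 0.4541  0.7292 -0.5119] F [-0.6511 -0.1888  0.2034] w 0.0401 q [-0.8845  0.7625  2.258   1.1788  1.0761 -0.1764]
[ 0.0331 -0.0553 -0.005 ]
```

View pics/f2.png

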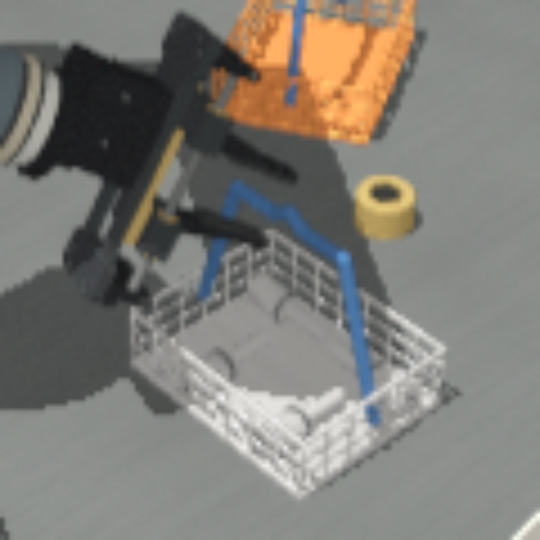

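The bail's bar runs between the fingers, at (255,200) in the crop, beside the kink on the robot's side. Closing with a firm grip.

Emit:
drive_tool(plan=[{"offset":[0,0,0],"delta_rot":[0,0,0],"jaw":3.0},{"offset":[0,0,0],"delta_rot":[0,0,0],"jaw":2.0},{"offset":[0,0,0],"delta_rot":[0,0,0],"jaw":1.4},{"offset":[0,0,0],"delta_rot":[0,0,0],"jaw":1.1},{"offset":[0,0,0],"delta_rot":[0,0,0],"jaw":0.8},{"offset":[0,0,0],"delta_rot":[0,0,0],"jaw":0.5},{"offset":[0,0,0],"delta_rot":[0,0,0],"jaw":0.5},{"offset":[0,0,0],"delta_rot":[0,0,0],"jaw":0.5}], squeeze=60)

```text
time: 23.77
position: [0.4394, 0.0301, 0.1406]
tool_rot: [-0.533, 0.687, 0.171, 0.463]
ft_force: [-1.3, -0.7, 0.4]
grip_width: 0.0085
```

```bash
python3 - <<'E'
from h import *
st()
p,r,o=cur(); print(r.inv().apply([0,0,1.])) 
print(r.inv().apply([.068,.175,.13])*100)
E
```

```text
t 23.77 p [0.4394 0.0301 0.1406] x [-0.0032 -0.5735 -0.8192] z [ 0.454   0.7291 -0.5122] F [-1.262  -0.6862  0.3635] w 0.0085 q [-0.8858  0.762   2.26    1.1782  1.0753 -0.1764]
[-0.8192 -0.258  -0.5122]
[-20.708   -2.8765   9.1866]
```

Emit:
drive_tool(plan=[{"offset":[-0.1,0,-0.1],"delta_rot":[0,0,0],"jaw":0.5},{"offset":[-0.2,-0.1,-0.1],"delta_rot":[0,0,0],"jaw":0.5},{"offset":[-0.4,-0.1,-0.25],"delta_rot":[0,0,0],"jaw":0.5},{"offset":[-0.7,-0.2,-0.4],"delta_rot":[0,0,0],"jaw":0.5},{"offset":[-1.1,-0.3,-0.7],"delta_rot":[0,0,0],"jaw":0.5},{"offset":[-1.5,-0.5,-0.9],"delta_rot":[0,0,0],"jaw":0.5},{"offset":[-2.0,-0.6,-1.2],"delta_rot":[0,0,0],"jaw":0.5},{"offset":[-2.5,-0.8,-1.5],"delta_rot":[0,0,0],"jaw":0.5}])

```text
time: 24.43
position: [0.4395, 0.031, 0.1717]
tool_rot: [-0.533, 0.687, 0.172, 0.463]
ft_force: [0.3, 0.6, -6.1]
grip_width: 0.0081
```

```bash
python3 - <<'E'
from h import *
st(); print(get_obs()["moment"])
s=camera("scene")[:,:,::-1]
cv2.imwrite("pics/f3.png",cv2.resize(s[130:250,215:335],None,fx=4.5,fy=4.5))
E
```

```text
t 24.43 p [0.4395 0.031  0.1717] x [-0.0031 -0.5729 -0.8196] z [ 0.4535  0.7297 -0.5118] F [ 0.2679  0.6163 -6.1475] w 0.0081 q [-0.8838  0.6698  2.2517  1.1321  1.1162 -0.0724]
[-1.1646  1.0978  0.0608]
```

View pics/f3.png

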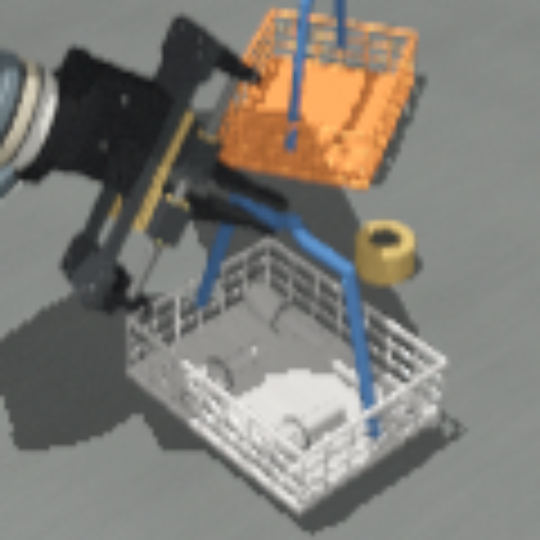

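Lifted at 6.1 N. Next I carry it up and across to the open side of the hook.

```bash
python3 - <<'E'
from h import *
print("orange",onz("top",(141,283),.15))
p,r,o=cur(); 
off=p-gT([.467,.0156,.159+.0315]) ; print(off)
k=lambda m: gT(m)+off*0
plan([([*p[:2],p[2]+.01],r,1),([p[0]+.002,p[1]+.005,p[2]+.035],r,2),(gT([.48,.04,.275]),BG,3),(gT([.52,.13,.297]),BG,6),(gT([.535,.165,.300]),BG,3),(gT([.535,.175,.300]),BG,1)],0.5)
E
```

```text
orange [0.2087 0.2763 0.15  ]
[-0.0009  0.0018  0.0009]
CALL 1
[{"offset":[-0.8,-0.3,-0.5],"delta_rot":[0.0,0.0,0.0],"jaw":0.5},{"offset":[-2.0,-0.6,-0.9],"delta_rot":[0.0,0.0,0.0],"jaw":0.5},{"offset":[-3.2,-0.9,-1.3],"delta_rot":[0.0,0.0,0.0],"jaw":0.5},{"offset":[-4.8,-1.5,-1.6],"delta_rot":[-0.0,0.0,-0.0],"jaw":0.5},{"offset":[-6.5,-2.0,-1.8],"delta_rot":[-0.0,0.0,-0.1],"jaw":0.5},{"offset":[-8.2,-2.6,-2.0],"delta_rot":[-0.0,0.0,-0.1],"jaw":0.5},{"offset":[-9.3,-2.7,-0.8],"delta_rot":[-0.0,0.0,-0.1],"jaw":0.5},{"offset":[-10.5,-2.8,0.4],"delta_rot":[-0.0,0.0,-0.1],"jaw":0.5}]
CALL 2
[{"offset":[-1.2,-0.1,1.2],"delta_rot":[0.0,0.0,0.0],"jaw":0.5},{"offset":[-2.3,-0.3,2.4],"delta_rot":[0.0,0.0,0.0],"jaw":0.5},{"offset":[-3.5,-0.4,3.6],"delta_rot":[0.0,0.0,0.0],"jaw":0.5},{"offset":[-4.6,-0.5,4.8],"delta_rot":[0.0,0.0,0.0],"jaw":0.5},{"offset":[-5.4,-0.6,5.9],"delta_rot":[0.0,0.0,0.0],"jaw":0.5},{"offset":[-6.1,-0.6,6.9],"delta_rot":[0.0,0.0,0.0],"jaw":0.5},{"offset":[-6.9,-0.6,7.9],"delta_rot":[0.0,0.0,0.0],"jaw":0.5},{"offset":[-7.5,-0.3,8.7],"delta_rot":[0.0,0.0,0.0],"jaw":0.5}]
```

Emit:
drive_tool(plan=[{"offset":[-0.8,-0.3,-0.5],"delta_rot":[0,0,0],"jaw":0.5},{"offset":[-2.0,-0.6,-0.9],"delta_rot":[0,0,0],"jaw":0.5},{"offset":[-3.3,-1.0,-1.3],"delta_rot":[0,0,0],"jaw":0.5},{"offset":[-4.8,-1.5,-1.6],"delta_rot":[0,0,0],"jaw":0.5},{"offset":[-6.5,-2.0,-1.8],"delta_rot":[0,0,0],"jaw":0.5},{"offset":[-8.0,-2.5,-1.7],"delta_rot":[0,0,0],"jaw":0.5},{"offset":[-9.3,-2.7,-0.8],"delta_rot":[0,0,0],"jaw":0.5},{"offset":[-10.5,-2.8,0.4],"delta_rot":[0,0,0],"jaw":0.5}])

```text
time: 25.15
position: [0.4665, 0.0839, 0.2633]
tool_rot: [-0.533, 0.687, 0.171, 0.463]
ft_force: [0.6, 0.3, -5.8]
grip_width: 0.0079
```

Emit:
drive_tool(plan=[{"offset":[-1.2,-0.1,1.2],"delta_rot":[0,0,0],"jaw":0.5},{"offset":[-2.3,-0.3,2.4],"delta_rot":[0,0,0],"jaw":0.5},{"offset":[-3.5,-0.4,3.6],"delta_rot":[0,0,0],"jaw":0.5},{"offset":[-4.6,-0.5,4.8],"delta_rot":[0,0,0],"jaw":0.5},{"offset":[-5.4,-0.6,5.8],"delta_rot":[0,0,0],"jaw":0.5},{"offset":[-6.1,-0.6,6.7],"delta_rot":[0,0,0],"jaw":0.5},{"offset":[-6.6,-0.6,7.4],"delta_rot":[0,0,0],"jaw":0.5},{"offset":[-6.8,-0.6,7.6],"delta_rot":[0,0,0],"jaw":0.5}])

```text
time: 25.82
position: [0.5052, 0.1775, 0.2805]
tool_rot: [-0.533, 0.686, 0.173, 0.463]
ft_force: [0.5, 0.5, -6.0]
grip_width: 0.0082
```

```bash
python3 - <<'E'
from h import *
st(); print(get_obs()["moment"])
p,r,o=cur(); print("bail mid est",p-zb*.019+[.035,0,.009])
s=camera("scene");t=camera("top")
cv2.imwrite("pics/s_g1.png",s[:,:,::-1]);cv2.imwrite("pics/t_g1.png",t[:,:,::-1])
cv2.imwrite("pics/g1.png",np.hstack([cv2.resize(t[130:250,110:230],None,fx=3.3,fy=3.3),cv2.resize(s[80:200,285:405],None,fx=3.3,fy=3.3)])[:,:,::-1])
E
```

```text
t 25.82 p [0.5052 0.1775 0.2805] x [-0.0026 -0.572  -0.8202] z [ 0.4504  0.7317 -0.5117] F [ 0.472   0.4923 -5.9903] w 0.0082 q [-0.4288  0.3765  2.1385  1.3242  1.0744  0.421 ]
[-1.061   1.0536 -0.0049]
bail mid est [0.5316 0.1636 0.2992]
```

View pics/g1.png

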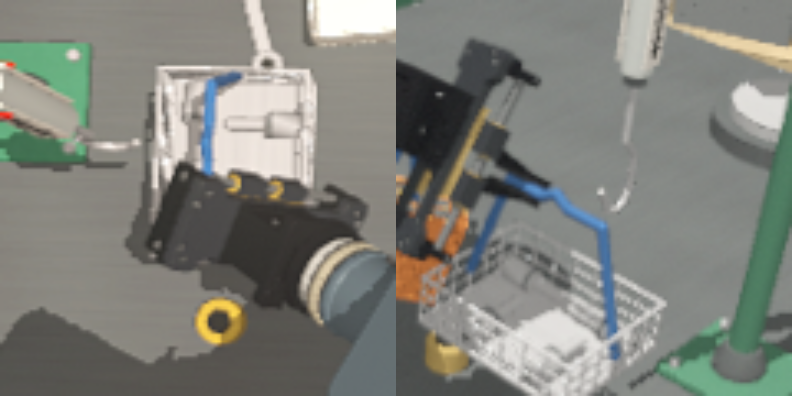

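```bash
python3 - <<'E'
import cv2,numpy as np
t=cv2.imread("pics/t_g1.png");s=cv2.imread("pics/s_g1.png")
a=cv2.resize(t[145:195,135:185],None,fx=8,fy=8,interpolation=cv2.INTER_CUBIC);b=cv2.resize(s[105:155,310:360],None,fx=8,fy=8,interpolation=cv2.INTER_CUBIC)
cv2.imwrite("pics/g2.png",np.hstack([a,b]))
E
```

```text
(no output)
```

View pics/g2.png

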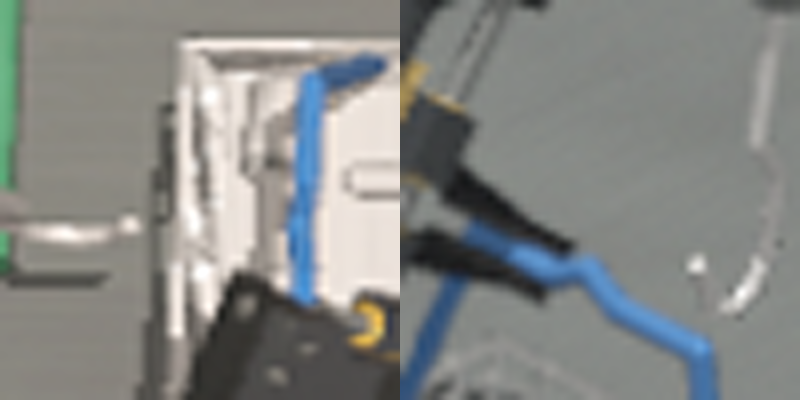

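```bash
python3 - <<'E'
from h import *
f=lambda x,y,x0,y0: fr(x,y,8,x0,y0)
c=tri(f(313,80,135,145),f(305,348,310,105)); print("far corner",c)
print("apex ray scene at candidate x planes")
o,d=ray("scene",f(187,265,310,105))
for x in(.525,.530,.535,.54): print(o+d*(x-o[0])/d[0])
# apex with top-line: y from top at that x
for v in (200,230,250): print(v,onz("top",f(301,v,135,145),.296))
print("tip",tri(f(130,224,135,145),f(297,265,310,105)), "bend bottom",[onz("scene",f(338,300,310,105),.25)])
E
```

```text
far corner (array([0.5867, 0.1634, 0.289 ]), np.float64(0.001814266838903432))
apex ray scene at candidate x planes
[0.525  0.1739 0.2908]
[0.53   0.1671 0.2958]
[0.535  0.1603 0.3007]
[0.54   0.1536 0.3057]
200 [0.5424 0.1633 0.296 ]
230 [0.5319 0.1628 0.296 ]
250 [0.5249 0.1624 0.296 ]
tip (array([0.5353, 0.2286, 0.2739]), np.float64(0.0002416045006489495)) bend bottom [array([0.5391, 0.2538, 0.25  ])]
```

There's no droop: the far bail corner is at z 0.289 where 0.290 was expected. The bail mid is at ≈(0.532, 0.163, 0.298), and the hook tip was re-triangulated at (0.535, 0.229, 0.274). Crossing over the tip.

```bash
python3 - <<'E'
from h import *
plan([(gT([.5335,.175,.296]),BG,1),(gT([.535,.195,.291]),BG,2),(gT([.535,.243,.291]),BG,4),(gT([.535,.254,.291]),BG,1)],0.5)
E
```

```text
CALL 1
[{"offset":[-0.5,0.4,1.1],"delta_rot":[0.1,-0.0,-0.2],"jaw":0.5},{"offset":[-0.8,0.8,2.0],"delta_rot":[0.1,-0.0,-0.2],"jaw":0.5},{"offset":[-1.2,1.2,2.9],"delta_rot":[0.1,-0.0,-0.2],"jaw":0.5},{"offset":[-1.9,1.6,3.8],"delta_rot":[0.1,-0.0,-0.2],"jaw":0.5},{"offset":[-2.6,2.0,4.7],"delta_rot":[0.1,-0.0,-0.2],"jaw":0.5},{"offset":[-3.3,2.5,5.5],"delta_rot":[0.1,-0.0,-0.2],"jaw":0.5},{"offset":[-3.9,2.9,6.4],"delta_rot":[0.1,-0.0,-0.2],"jaw":0.5},{"offset":[-4.6,3.4,7.2],"delta_rot":[0.1,-0.0,-0.2],"jaw":0.5}]
```

Emit:
drive_tool(plan=[{"offset":[-0.3,0.3,0.7],"delta_rot":[0,0,0],"jaw":0.5},{"offset":[-0.6,0.6,1.4],"delta_rot":[0,0,0],"jaw":0.5},{"offset":[-0.9,0.9,2.2],"delta_rot":[0,0,0],"jaw":0.5},{"offset":[-1.2,1.2,2.9],"delta_rot":[0,0,0],"jaw":0.5},{"offset":[-1.2,1.2,2.9],"delta_rot":[0,0,0],"jaw":0.5},{"offset":[-1.2,1.2,2.9],"delta_rot":[0,0,0],"jaw":0.5},{"offset":[-1.2,1.2,2.9],"delta_rot":[0,0,0],"jaw":0.5},{"offset":[-1.2,1.2,2.9],"delta_rot":[0,0,0],"jaw":0.5}])

```text
time: 26.58
position: [0.5097, 0.2078, 0.2725]
tool_rot: [-0.533, 0.687, 0.171, 0.463]
ft_force: [-0.2, -0.5, -6.3]
grip_width: 0.0079
```

```bash
python3 - <<'E'
from h import *
st()
p,r,o=cur(); print("bail mid est",p-zb*.019+[.035,0,.009])
plan([(gT([.535,.2545,.2905]),BG,8)],0.5)
s=camera("scene");t=camera("top")
cv2.imwrite("pics/g3.png",np.hstack([cv2.resize(t[145:195,135:185],None,fx=8,fy=8,interpolation=2),cv2.resize(s[95:145,315:365],None,fx=8,fy=8,interpolation=2)])[:,:,::-1])
E
```

```text
t 26.58 p [0.5097 0.2078 0.2725] x [-0.003  -0.5734 -0.8193] z [ 0.4545  0.729  -0.5118] F [-0.1836 -0.4552 -6.3402] w 0.0079 q [-0.3439  0.3966  2.1448  1.407   1.0178  0.4002]
bail mid est [0.5361 0.1939 0.2912]
CALL 1
[{"offset":[-0.4,0.3,0.6],"delta_rot":[-0.0,-0.0,-0.0],"jaw":0.5},{"offset":[-0.9,0.6,1.1],"delta_rot":[-0.0,-0.0,-0.0],"jaw":0.5},{"offset":[-1.3,0.9,1.7],"delta_rot":[-0.0,-0.0,-0.1],"jaw":0.5},{"offset":[-1.7,1.2,2.2],"delta_rot":[-0.0,-0.0,-0.1],"jaw":0.5},{"offset":[-2.1,1.5,2.8],"delta_rot":[-0.0,-0.0,-0.1],"jaw":0.5},{"offset":[-2.6,1.8,3.3],"delta_rot":[-0.0,-0.0,-0.1],"jaw":0.5},{"offset":[-3.0,2.1,3.9],"delta_rot":[-0.0,-0.1,-0.1],"jaw":0.5},{"offset":[-3.4,2.4,4.4],"delta_rot":[-0.0,-0.1,-0.2],"jaw":0.5}]
```

View pics/g3.png

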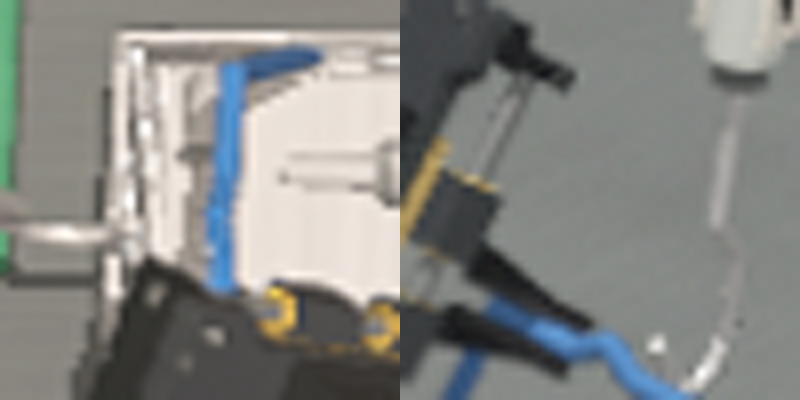

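Emit:
drive_tool(plan=[{"offset":[-0.4,0.3,0.6],"delta_rot":[0,0,0],"jaw":0.5},{"offset":[-0.9,0.6,1.1],"delta_rot":[0,0,0],"jaw":0.5},{"offset":[-1.3,0.9,1.7],"delta_rot":[0,0,0],"jaw":0.5},{"offset":[-1.8,1.3,2.3],"delta_rot":[0,0,0],"jaw":0.5},{"offset":[-2.3,1.6,3.0],"delta_rot":[0,0,0],"jaw":0.5},{"offset":[-2.8,2.0,3.6],"delta_rot":[0,0,0],"jaw":0.5},{"offset":[-3.2,2.2,4.1],"delta_rot":[0,0,0],"jaw":0.5},{"offset":[-3.4,2.4,4.4],"delta_rot":[0,0,0],"jaw":0.5}])

```text
time: 27.35
position: [0.5075, 0.2701, 0.2718]
tool_rot: [-0.533, 0.687, 0.172, 0.463]
ft_force: [0.0, 0.1, -5.3]
grip_width: 0.0083
```

```bash
python3 - <<'E'
from h import *
st()
p,r,o=cur(); print("bail mid est",p-zb*.019+[.035,0,.009])
s=camera("scene");t=camera("top")
cv2.imwrite("pics/g4.png",np.hstack([cv2.resize(t[145:195,125:175],None,fx=8,fy=8,interpolation=2),cv2.resize(s[95:145,315:365],None,fx=8,fy=8,interpolation=2)])[:,:,::-1])
E
```

```text
t 27.35 p [0.5075 0.2701 0.2718] x [-0.0021 -0.5726 -0.8198] z [ 0.4527  0.7305 -0.5113] F [ 0.0168  0.0544 -5.3444] w 0.0083 q [-0.1764  0.3995  2.1434  1.5384  0.9256  0.4102]
bail mid est [0.5338 0.2562 0.2905]
```

View pics/g4.png

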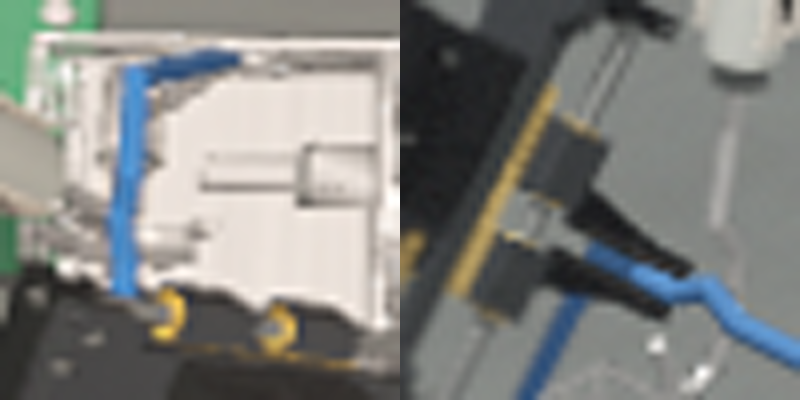

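The bar is behind the tip and above the bend. Lowering towards the seat.

Emit:
drive_tool(plan=[{"offset":[0.3,0.1,0.1],"delta_rot":[0,0,0],"jaw":0.5},{"offset":[0.7,0.2,0.3],"delta_rot":[0,0,0],"jaw":0.5},{"offset":[1.1,0.3,0.6],"delta_rot":[0,0,0],"jaw":0.5},{"offset":[1.5,0.4,0.8],"delta_rot":[0,0,0],"jaw":0.5},{"offset":[1.9,0.5,1.1],"delta_rot":[0,0,0],"jaw":0.5},{"offset":[2.3,0.7,1.4],"delta_rot":[0,0,0],"jaw":0.5},{"offset":[2.6,0.8,1.5],"delta_rot":[0,0,0],"jaw":0.5},{"offset":[2.8,0.9,1.6],"delta_rot":[0,0,0],"jaw":0.5}])

```text
time: 28.12
position: [0.5073, 0.2674, 0.2375]
tool_rot: [-0.532, 0.687, 0.172, 0.463]
ft_force: [0.4, 0.2, -6.0]
grip_width: 0.0084
```

```bash
python3 - <<'E'
from h import *
st()
p,r,o=cur(); print("bail mid est",p-zb*.019+[.035,0,.009], r.inv().apply([0,0,-1]))
s=camera("scene");t=camera("top")
cv2.imwrite("pics/g5.png",np.hstack([cv2.resize(t[145:195,125:175],None,fx=8,fy=8,interpolation=2),cv2.resize(s[100:150,315:365],None,fx=8,fy=8,interpolation=2)])[:,:,::-1])
E
```

```text
t 28.12 p [0.5073 0.2674 0.2375] x [-0.0042 -0.5729 -0.8196] z [ 0.4538  0.7293 -0.512 ] F [ 0.3981  0.2405 -6.    ] w 0.0084 q [-0.1831  0.4863  2.1756  1.623   0.9287  0.2626]
bail mid est [0.5336 0.2535 0.2562] [0.8196 0.2569 0.512 ]
```

View pics/g5.png

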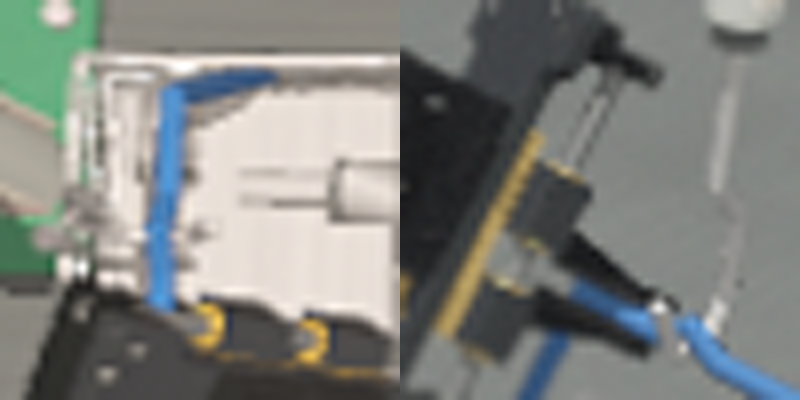

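The tip now shows in front of the bar, so the bar is inside the hook. Now I let the weight down slowly.

Emit:
drive_tool(plan=[{"offset":[0.2,0.1,0.1],"delta_rot":[0,0,0],"jaw":0.5},{"offset":[0.4,0.1,0.3],"delta_rot":[0,0,0],"jaw":0.5},{"offset":[0.7,0.2,0.4],"delta_rot":[0,0,0],"jaw":0.5},{"offset":[1.0,0.3,0.6],"delta_rot":[0,0,0],"jaw":0.5},{"offset":[1.2,0.4,0.8],"delta_rot":[0,0,0],"jaw":0.5},{"offset":[1.5,0.5,1.0],"delta_rot":[0,0,0],"jaw":0.5},{"offset":[1.8,0.6,1.1],"delta_rot":[0,0,0],"jaw":0.5},{"offset":[2.0,0.6,1.3],"delta_rot":[0,0,0],"jaw":0.5}])

```text
time: 28.88
position: [0.5075, 0.268, 0.2135]
tool_rot: [-0.533, 0.687, 0.172, 0.464]
ft_force: [-2.1, -0.0, -2.0]
grip_width: 0.0079
```

```bash
python3 - <<'E'
from h import *
st(); print(get_obs()["moment"])
p,r,o=cur(); print("bail mid est",p-zb*.019+[.035,0,.009], r.inv().apply([0,0,-1]))
s=camera("scene");t=camera("top")
cv2.imwrite("pics/g6.png",np.hstack([cv2.resize(t[145:195,125:175],None,fx=8,fy=8,interpolation=2),cv2.resize(s[60:160,315:365],None,fx=8,fy=4,interpolation=2)])[:,:,::-1])
E
```

```text
t 28.88 p [0.5075 0.268  0.2135] x [-0.0027 -0.5724 -0.82  ] z [ 0.4535  0.7301 -0.5111] F [-2.1483 -0.0295 -1.9946] w 0.0079 q [-0.1818  0.5518  2.192   1.6847  0.9362  0.1598]
[-0.7615  0.8861  0.2598]
bail mid est [0.5339 0.2542 0.2322] [0.82   0.2577 0.5111]
```

View pics/g6.png

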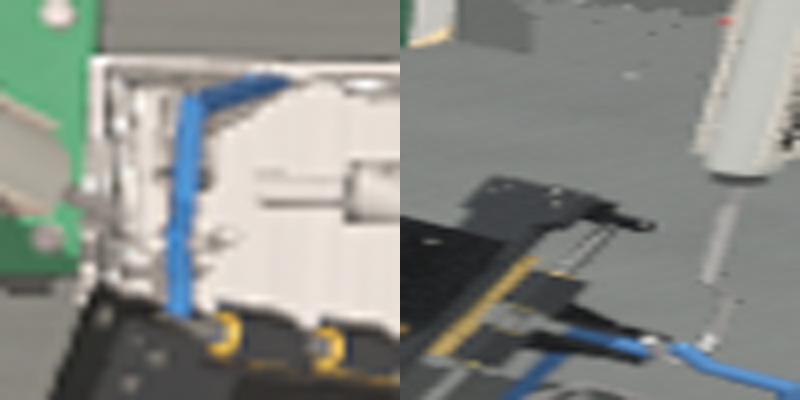

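```bash
python3 - <<'E'
from h import *
print(onz("top",fr(190,98,8,125,145),.224), onz("top",fr(178,312,8,125,145),.224))
for i in range(4):
    camera("top"); o=get_obs(); print(o["ft_force"],o["position"])
E
```

```text
[0.5894 0.2531 0.224 ] [0.5091 0.2532 0.224 ]
[-1.4194 -1.0138 -2.8218] [0.5075 0.268  0.2135]
[-1.5454  1.1515 -2.8494] [0.5075 0.268  0.2137]
[-1.9304  0.3533 -1.3955] [0.5075 0.268  0.2137]
[-1.5187  0.1886 -2.2591] [0.5076 0.268  0.2138]
```

Emit:
drive_tool(plan=[{"offset":[0.1,0.1,0],"delta_rot":[0,0,0],"jaw":0.5},{"offset":[0.3,0.2,0.1],"delta_rot":[0,0,0],"jaw":0.5},{"offset":[0.5,0.3,0.2],"delta_rot":[0,0,0],"jaw":0.5},{"offset":[0.7,0.4,0.35],"delta_rot":[0,0,0],"jaw":0.5},{"offset":[0.9,0.45,0.45],"delta_rot":[0,0,0],"jaw":0.5},{"offset":[1.0,0.5,0.5],"delta_rot":[0,0,0],"jaw":0.5},{"offset":[1.1,0.5,0.6],"delta_rot":[0,0,0],"jaw":0.5},{"offset":[1.1,0.5,0.6],"delta_rot":[0,0,0],"jaw":0.5}])

```text
time: 29.85
position: [0.5072, 0.2676, 0.2004]
tool_rot: [-0.532, 0.687, 0.171, 0.464]
ft_force: [4.9, 2.1, -0.7]
grip_width: 0.0084
```

```bash
python3 - <<'E'
from h import *
st()
F=[]
for i in range(10):
    camera("top"); F.append(get_obs()["ft_force"])
print(np.mean(F,0)); p,r,o=cur(); print("bail mid est",p-zb*.019+[.035,0,.009]); print(get_obs()["moment"])
E
```

```text
t 29.85 p [0.5072 0.2676 0.2004] x [-0.0024 -0.5724 -0.82  ] z [ 0.4556  0.7293 -0.5104] F [ 4.8816  2.0915 -0.6917] w 0.0084 q [-0.183   0.5881  2.2025  1.7204  0.9426  0.1005]
[ 4.7673  2.3383 -0.6002]
bail mid est [0.5336 0.2537 0.2195]
[-0.3285  0.0803 -0.3521]
```

Emit:
drive_tool(plan=[{"offset":[0,0,0.1],"delta_rot":[0,0,0],"jaw":0.5},{"offset":[0.1,0,0.15],"delta_rot":[0,0,0],"jaw":0.5},{"offset":[0.1,0,0.2],"delta_rot":[0,0,0],"jaw":0.5},{"offset":[0.2,0,0.25],"delta_rot":[0,0,0],"jaw":0.5},{"offset":[0.25,0,0.3],"delta_rot":[0,0,0],"jaw":0.5},{"offset":[0.25,0,0.35],"delta_rot":[0,0,0],"jaw":0.5},{"offset":[0.25,0,0.35],"delta_rot":[0,0,0],"jaw":0.5},{"offset":[0.25,0,0.35],"delta_rot":[0,0,0],"jaw":0.5}])

```text
time: 31.02
position: [0.5072, 0.269, 0.1963]
tool_rot: [-0.533, 0.687, 0.172, 0.463]
ft_force: [0.6, -1.6, 1.0]
grip_width: 0.0083
```

```bash
python3 - <<'E'
from h import *
st()
F=[]
for i in range(6):
    camera("top"); F.append(get_obs()["ft_force"])
print(np.mean(F,0)); print(get_obs()["moment"])
s=camera("scene");t=camera("top")
cv2.imwrite("pics/s_g7.png",s[:,:,::-1]);cv2.imwrite("pics/t_g7.png",t[:,:,::-1])
cv2.imwrite("pics/g7.png",np.hstack([cv2.resize(t[140:210,125:195],None,fx=5.7,fy=5.7,interpolation=2),cv2.resize(s[85:185,285:385],None,fx=4,fy=4,interpolation=2)[:399]])[:,:,::-1])
E
```

```text
t 31.02 p [0.5072 0.269  0.1963] x [-0.0035 -0.573  -0.8195] z [ 0.4535  0.7295 -0.512 ] F [ 0.5549 -1.62    1.0319] w 0.0083 q [-0.1789  0.5985  2.2024  1.7288  0.9418  0.09  ]
[ 1.2047 -0.8969  0.3983]
[-0.5507  0.3322 -0.2531]
```

View pics/g7.png

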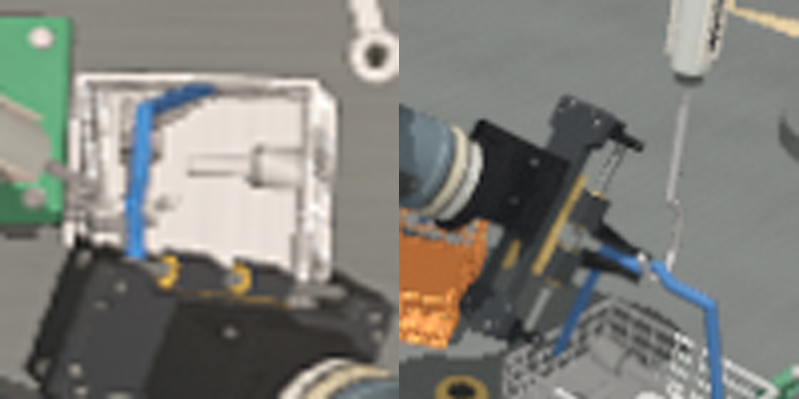

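The spring now carries everything: net wrist Fz ≈ 0 with about 37 mm drawn. I'll ease the grip, then open slowly.

Emit:
drive_tool(plan=[{"offset":[0,0,0],"delta_rot":[0,0,0],"jaw":0.7},{"offset":[0,0,0],"delta_rot":[0,0,0],"jaw":0.8},{"offset":[0,0,0],"delta_rot":[0,0,0],"jaw":0.85},{"offset":[0,0,0],"delta_rot":[0,0,0],"jaw":0.9},{"offset":[0,0,0],"delta_rot":[0,0,0],"jaw":0.95},{"offset":[0,0,0],"delta_rot":[0,0,0],"jaw":1.0},{"offset":[0,0,0],"delta_rot":[0,0,0],"jaw":1.05},{"offset":[0,0,0],"delta_rot":[0,0,0],"jaw":1.1}], squeeze=6)

```text
time: 32.08
position: [0.5074, 0.269, 0.1964]
tool_rot: [-0.533, 0.687, 0.172, 0.463]
ft_force: [-0.3, -1.0, -0.7]
grip_width: 0.0107
```

```bash
python3 - <<'E'
from h import *
st(); print(get_obs()["moment"])
E
```

```text
t 32.08 p [0.5074 0.269  0.1964] x [-0.0029 -0.5729 -0.8196] z [ 0.4537  0.7297 -0.5116] F [-0.2815 -0.9635 -0.6746] w 0.0107 q [-0.1788  0.5984  2.202   1.7288  0.9421  0.09  ]
[-0.4057  0.4379  0.0406]
```

Emit:
drive_tool(plan=[{"offset":[0,0,0],"delta_rot":[0,0,0],"jaw":1.2},{"offset":[0,0,0],"delta_rot":[0,0,0],"jaw":1.3},{"offset":[0,0,0],"delta_rot":[0,0,0],"jaw":1.5},{"offset":[0,0,0],"delta_rot":[0,0,0],"jaw":1.7},{"offset":[0,0,0],"delta_rot":[0,0,0],"jaw":2.0},{"offset":[0,0,0],"delta_rot":[0,0,0],"jaw":2.3},{"offset":[0,0,0],"delta_rot":[0,0,0],"jaw":2.6},{"offset":[0,0,0],"delta_rot":[0,0,0],"jaw":3.0}])

```text
time: 32.75
position: [0.5075, 0.2689, 0.1964]
tool_rot: [-0.533, 0.687, 0.172, 0.463]
ft_force: [0.3, -0.3, -0.2]
grip_width: 0.0267
```

```bash
python3 - <<'E'
from h import *
st(); print(get_obs()["moment"])
s=camera("scene");t=camera("top")
cv2.imwrite("pics/g8.png",np.hstack([cv2.resize(t[145:195,125:175],None,fx=8,fy=8,interpolation=2),cv2.resize(s[115:165,315:365],None,fx=8,fy=8,interpolation=2)])[:,:,::-1])
E
```

```text
t 32.75 p [0.5075 0.2689 0.1964] x [-0.003  -0.573  -0.8195] z [ 0.4539  0.7295 -0.5117] F [ 0.2503 -0.2684 -0.234 ] w 0.0267 q [-0.1789  0.5984  2.202   1.7289  0.9419  0.09  ]
[-0.477   0.4422 -0.0049]
```

View pics/g8.png

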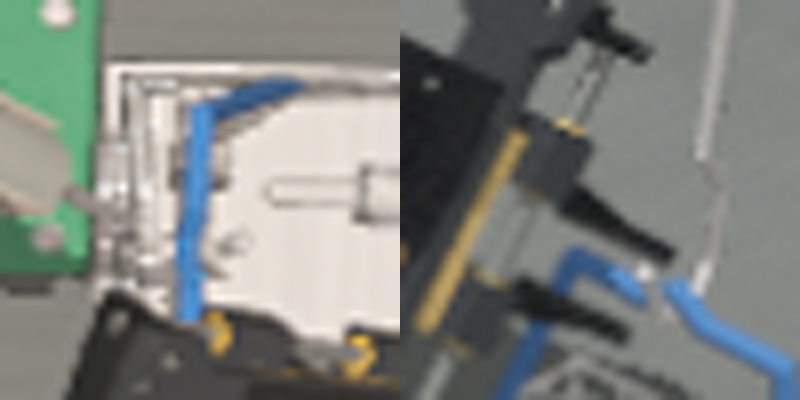

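The hook carries the bail and the fingers are open around the bar without touching it. Retreating along the finger axis.

Emit:
drive_tool(plan=[{"offset":[0,0,0],"delta_rot":[0,0,0],"jaw":3.5},{"offset":[0,0,-0.4],"delta_rot":[0,0,0],"jaw":3.5},{"offset":[0,0,-1.0],"delta_rot":[0,0,0],"jaw":3.5},{"offset":[0,0,-1.8],"delta_rot":[0,0,0],"jaw":3.5},{"offset":[0,0,-2.8],"delta_rot":[0,0,0],"jaw":3.5},{"offset":[0,0,-4.0],"delta_rot":[0,0,0],"jaw":3.5},{"offset":[0,0,-5.5],"delta_rot":[0,0,0],"jaw":3.5},{"offset":[0,0,-7.0],"delta_rot":[0,0,0],"jaw":3.5}])

```text
time: 33.52
position: [0.475, 0.2172, 0.2328]
tool_rot: [-0.533, 0.687, 0.172, 0.463]
ft_force: [-0.4, -1.6, 0.8]
grip_width: 0.0347
```

Emit:
drive_tool(plan=[{"offset":[0,0,-1.5],"delta_rot":[0,0,0],"jaw":3.5},{"offset":[0,0,-3.0],"delta_rot":[0,0,0],"jaw":3.5},{"offset":[0,0,-4.5],"delta_rot":[0,0,0],"jaw":3.5},{"offset":[0,0,-6.0],"delta_rot":[0,0,0],"jaw":3.5},{"offset":[0,0,-7.0],"delta_rot":[0,0,0],"jaw":3.5},{"offset":[0,0,-7.0],"delta_rot":[0,0,0],"jaw":3.5},{"offset":[0,0,-7.0],"delta_rot":[0,0,0],"jaw":3.5},{"offset":[0,0,-7.0],"delta_rot":[0,0,0],"jaw":3.5}])

```text
time: 34.18
position: [0.4439, 0.1668, 0.2681]
tool_rot: [-0.533, 0.687, 0.171, 0.463]
ft_force: [0.8, 0.1, 0.6]
grip_width: 0.0347
```

```bash
python3 - <<'E'
from h import *
st()
for k in range(4):
    s=camera("scene"); 
    for j in range(3): t=camera("top")
    m=cv2.inRange(cv2.cvtColor(s,cv2.COLOR_RGB2HSV),(95,110,60),(125,255,255)); m[:110]=0;m[220:]=0;m[:,:310]=0;m[:,390:]=0
    y,x=np.nonzero(m); print(len(x),x.mean(),y.mean(),y.min(),y.max())
cv2.imwrite("pics/h_s.png",s[:,:,::-1]);cv2.imwrite("pics/h_t.png",t[:,:,::-1])
cv2.imwrite("pics/h1.png",np.hstack([cv2.resize(t[140:240,110:210],None,fx=4,fy=4,interpolation=2),cv2.resize(s[95:195,285:385],None,fx=4,fy=4,interpolation=2)])[:,:,::-1])
E
```

```text
t 34.18 p [0.4439 0.1668 0.2681] x [-0.0033 -0.5731 -0.8195] z [ 0.4543  0.7292 -0.5118] F [0.8398 0.1097 0.6284] w 0.0347 q [-0.5473  0.3618  2.295   1.3081  1.0965  0.2464]
207 350.3864734299517 164.88888888888889 146 197
208 350.27403846153845 164.7596153846154 146 197
208 350.3125 164.8028846153846 146 197
207 350.280193236715 164.83091787439614 146 197
```

View pics/h1.png

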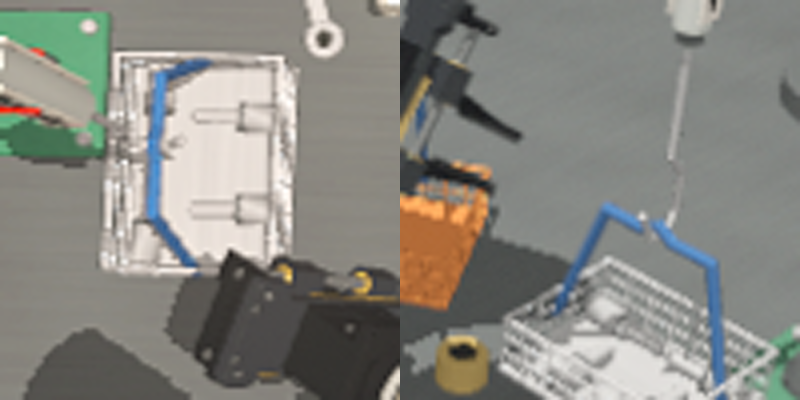

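View pics/h_s.png

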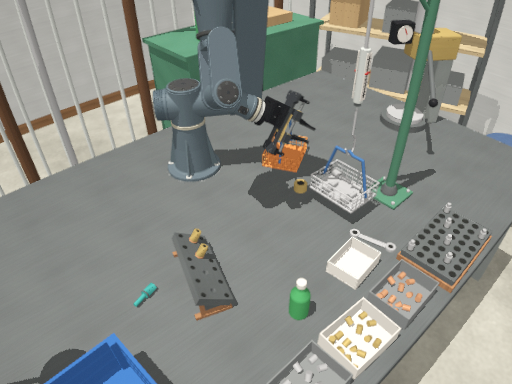

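Everything hangs still: over four frames the bail mask centroid varies by less than 0.2 px. I'll back away a bit more, let it settle, and do a final check.

Emit:
drive_tool(plan=[{"offset":[0.4,-0.6,-1.1],"delta_rot":[0,0,0],"jaw":3.5},{"offset":[1.0,-1.4,-2.8],"delta_rot":[0,0,0],"jaw":3.5},{"offset":[1.6,-2.3,-4.5],"delta_rot":[0,0,0],"jaw":3.5},{"offset":[2.3,-3.2,-6.3],"delta_rot":[0,0,0],"jaw":3.5},{"offset":[2.8,-4.0,-7.8],"delta_rot":[0,0,0],"jaw":3.5},{"offset":[3.2,-4.5,-8.8],"delta_rot":[0,0,0],"jaw":3.5},{"offset":[3.2,-4.5,-8.8],"delta_rot":[0,0,0],"jaw":3.5},{"offset":[3.2,-4.5,-8.8],"delta_rot":[0,0,0],"jaw":3.5}])

```text
time: 35.65
position: [0.4442, 0.0671, 0.2985]
tool_rot: [-0.532, 0.687, 0.171, 0.464]
ft_force: [-0.4, 0.3, 0.3]
grip_width: 0.0349
```

```bash
python3 - <<'E'
from h import *
st()
for k in range(6):
    s=camera("scene"); 
    for j in range(3): t=camera("top")
    m=cv2.inRange(cv2.cvtColor(s,cv2.COLOR_RGB2HSV),(95,110,60),(125,255,255)); m[:110]=0;m[220:]=0;m[:,:320]=0;m[:,390:]=0
    y,x=np.nonzero(m); print(len(x),x.mean(),y.mean())
cv2.imwrite("pics/i_t.png",t[:,:,::-1])
a=cv2.resize(t[150:230,125:205],None,fx=5,fy=5,interpolation=2);b=cv2.resize(s[40:220,310:390],None,fx=5,fy=400/180,interpolation=2)
cv2.imwrite("pics/i1.png",np.hstack([a,b])[:,:,::-1])
# rim corners of the hanging basket, levels: bail mid by triangulation of bail corners
print(get_obs()["time"])
E
```

```text
t 35.65 p [0.4442 0.0671 0.2985] x [-0.0034 -0.5731 -0.8195] z [ 0.4549  0.7289 -0.5117] F [-0.4479  0.3073  0.2732] w 0.0349 q [-0.8013  0.3048  2.183   1.0524  1.2868  0.357 ]
203 350.9064039408867 164.7832512315271
203 350.9064039408867 164.7832512315271
203 350.9064039408867 164.7832512315271
203 350.9064039408867 164.7832512315271
203 350.9064039408867 164.7832512315271
202 350.8514851485148 164.73267326732673
36.85
```

View pics/i1.png

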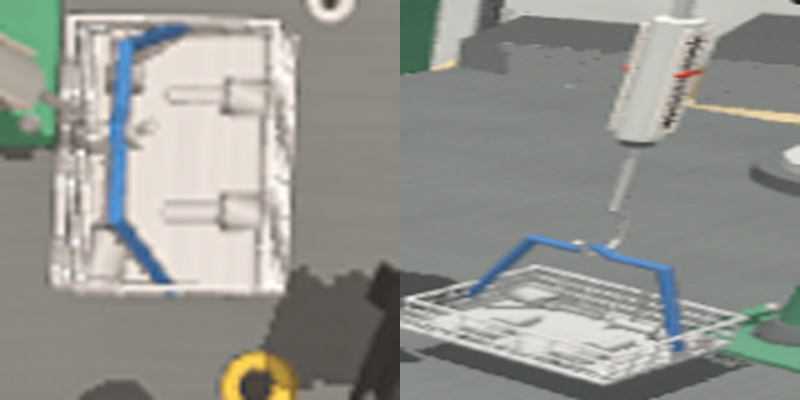

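View pics/i_t.png

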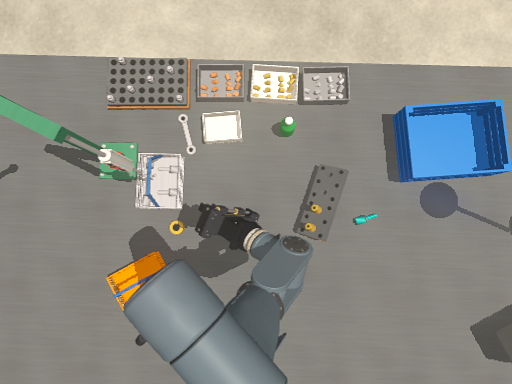

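The basket hangs motionless on the hook with all four spindles in it. The brass spindles and bystanders are undisturbed and the arm is clear. Handing in.

```bash
python3 - <<'E'
from rig import *
print(hand_in()); 
E
```

```text
the job is handed in; nothing more can be done
None
```

I lowered both steel spindles from the rack into the wire basket and hung the basket by its bail kink on the balance hook. It was hanging free when I handed in at about 37 s of the 72 s allowed.

**Spindles:** Each one was drawn along its axis, re-leaned, and lowered until the wrist sensor showed it touching the basket floor (2–3 N). I then opened the jaws slowly and each tipped over from a 40° lean to lie flat. I did not measure how hard they landed.

**Hanging:** I gripped the bail at its near grip point and let the weight down in small steps. I released only when the wrist force was near zero, with the spring drawn about 37 mm by tool position. That fits the 6 N lifted weight and the 33–42 mm range given. While lowering, the hook pushed sideways on the bail with up to 5 N; I moved the tool to relieve this before letting go.

**Last checks:**
- **At rest:** the bail stayed within 0.1 pixel over six scene pictures spanning about 1 s.
- **Contents:** the top and scene pictures show the basket clear of the arm. The top view shows the two added spindles lying flat, and all four were seen in the basket before lifting. The basket looks close to level, but I did not measure its hanging tilt.
- **Left alone:** both brass spindles still stand in the rack, and the other things on the bench look where they were at the start.
- **Not measured:** hook speed. I kept every lowering step under about 0.06 m/s, below the 0.15 m/s jerk limit.

No check failed or disagreed.

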